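Tip the grinding balls out of a ceramic mill jar onto a sieve

ROBOT

A 6-joint arm with a two-finger parallel gripper is mounted at the origin on the work surface. World frame = base frame: x ahead of the robot, y to its left, z up, the work surface at z = 0. Lengths are in m, angles in rad, forces in N, time in s.
With the tool pointing down it reaches from about 0.275 to 0.825 m from the base axis. Payload 5.2 kg.
Tool frame: the origin (TCP) lies at the very end of the fingers, on their centre line; the grasp point (between the pads) lies 19 mm behind it; z points along the fingers, y is the line along which they close (so a half turn about z gives the same grasp; the last joint's range is limited). The gripper opens to 93 mm and grips with 3 to 60 N. Pads are 15 mm wide; open, the fingers measure 128 mm over their backs; the gripper's body (75 mm by 188 mm) begins 65 mm behind the grasp point.
Start: joints at [-1.333, 0.259, 1.535, -0, 1.348, -0.203], TCP at [0.235, -0.497, 0.194] pointing down, gripper open.
Joint ranges: [-3.14, 3.14], [-0.91, 2.08], [0.19, 2.58], [-1.22, 4.36], [0.22, 2.71], [-3.12, 3.12]. Speed limits (rad/s): [2.57, 2.57, 3.14, 3.14, 3.14, 3.14].

INTERFACE

Orientations are given as a unit quaternion [w, x, y, z].
In Python, from station import robot gives the robot as it stands. The module is installed in compiled form; this text tells all that it offers.
- The arm moves only by the shell command python3 -m jog 'ROWS'. ROWS is JSON, a list of rows, each a list of 5 numbers: the shift along the tool's x, y, z normalised to -1 to 1, where 1 is 1 m, then the turn about the tool's z normalised to -1 to 1, where 1 is 45 degrees, then the opening, from -1 (shut) to 1 (fully open). In form: [[tx, ty, tz, twist, hand], ...]. A call has exactly 5 rows; each row is the pose to reach, as a shift and turn from the pose commanded when the call began, along the tool's axes at that moment; what a row does not reach only later rows make up. A row lasts 1/12 s, in which the tool goes at most 41.7 mm and 7.16 degrees, less where a joint would pass 70% of its speed; a pose out of reach is approached as far as the arm can. A call with a number of a shift or a turn outside -1 to 1 is refused whole. A call with a gripper value outside its range is refused whole. The fingers move at their own pace and stop on an object; the grip force is fixed at half the most. Time passes only in rows, so rows that repeat a pose let the fingers close, or fill a call up. It gives the time, the measured TCP pose, the force, the opening and the grip force at its end, in the units of the state.
- robot.state(): the state, without advancing time (a new reading comes with each control period).
- robot.get_image(name): name is "side" or "top"; returns a dict with "pixels" (400x640x3 uint8, blue, green, red), "z_map" (400x640 float32, m along the optical axis (not along the pixel's ray), 0 where there is no reading), "fx", "fy", "cx", "cy" (pixels), "xyz" and "attitude" of the camera in the world. Camera axes: x right, y down, z forward; pixel columns grow to the right and rows downward; lengths in m; the calibration is good to about 2 mm. A picture is of the moment at which its call begins.
- robot.job_done(): hands the job in; it is judged then, once.
The state is a dict: "t": time; "q": joint angles; "dq": joint speeds; "tau": joint torques, N m; "position": TCP position; "eef_rot": TCP orientation; "wrist_force": force on the tool from outside, world axes, zero at the start; "ft_torque": the same for the moment, N m; "gripper_width": finger opening in m; "finger_force": force on a finger pad.
Only numpy, scipy, OpenCV 4.12 (cv2) and the standard library are available. Lean on these libraries where they do the work, as an engineer would, in place of code of your own. Each camera call takes 0.05 s, during which the arm holds its last target. There are 200 camera calls.

TASK

Empty the larger white grinding jar, the one on the black rubber mat: take off its lid and lay the lid flat on the bench, grip side up, clear of the jar. Carry the jar to the sieve and, with its mouth low over the mesh, tip it onto its side, to about 95 degrees from upright and never anywhere near upside down, and hold it there for a second or two so that all three grinding balls roll out and stay on the mesh. Then turn it back upright and set it down gently near the middle of its mat; the ceramic chips if it is knocked down hard, no ball may fall on the bench, and the sieve and everything else on the bench stay where they are.

Things in the scene. Friction and masses are not known exactly. Their poses are not given: they have to be found in the camera images.
- jar: The larger of two white ceramic grinding jars: thick-walled cup, outside straight, 68 mm in diameter, 60 mm high, no handle, about 0.43 kg (varies by 15%). Origin: centre of its underside; z along its axis up to the mouth. It stands on the mat, the lid on it and three balls on its floor, which is 14 mm above the underside. Its yaw has no meaning: it is round.
- jar_mouth (a point): Centre of the jar's mouth, on its axis, 60 mm above its underside. The round bore is 46 mm wide at the floor and widens evenly to 60 mm at the mouth, so its wall flares by 8.7 degrees: with the jar tipped 81 degrees the lower wall is level, and the balls roll out by themselves from about 85 degrees on.
- lid: White ceramic lid lying loosely on the jar, 0.12 kg, lifts straight off: flange 68 mm in diameter, 7 mm thick; below it a black rubber spigot, 52 mm in diameter, 4 mm deep, with play in the mouth; on top a round grip, 21 mm in diameter, 18 mm high. Origin: centre of the spigot's underside, on which it lies when put on the bench; z up, top of the grip at 29 mm.
- lid_grip (a point): Half-way up the lid's round grip, on its axis, 20 mm above the lid's origin, 9 mm below the top of the grip.
- mat: Black rubber mat fixed to the bench, 140 x 140 mm, 4 mm thick. Origin: centre of its underside; its top is at z = 4 mm. Mat and sieve lie one to the left and one to the right of the robot, either way round.
- sieve: Steel test sieve, 150 mm in diameter (153 mm over its rim), nested in its receiving pan; loose, 0.75 kg. Origin: centre of the pan's underside on the bench, z up. The mesh is 40 mm above the origin, the top of the rim 70 mm, inside diameter above the mesh 146 mm.
- ball0_center (a point): Centre of a loose white ceramic grinding ball, 20 mm in diameter, 16 g; at first inside the jar, on its floor. Lying on the mesh its centre is 50 mm above the bench.
- ball1_center (a point): Centre of a loose white ceramic grinding ball, 20 mm in diameter, 16 g; at first inside the jar, on its floor. Lying on the mesh its centre is 50 mm above the bench.
- ball2_center (a point): Centre of a loose white ceramic grinding ball, 20 mm in diameter, 16 g; at first inside the jar, on its floor. Lying on the mesh its centre is 50 mm above the bench.
- small_jar: Bystander: the smaller white grinding jar, closed, 46 mm in diameter, 60 mm high with its lid's grip. Origin: centre of its underside. Leave it.
- amber_bottle: Bystander: brown glass bottle with black cap, 54 mm in diameter, 105 mm high. Origin: centre of its underside.
- screw_cap: Bystander: black screw cap, 43 mm in diameter, 18 mm high. Origin: centre of its underside. It lies between mat and sieve, towards their far side; between mat and sieve on the robot's side of it the bench is bare.
- vial_rack: Bystander: white rack of blue-capped vials, 66 (x) x 126 (y) x 40 mm high. Origin: centre of its underside.
- marker: Bystander: marker pen lying along its x axis, 133 mm long, 12 mm thick. Origin: its middle, on the bench.
- pipette: Bystander: white hand pipette lying along its x axis, 270 mm long, 28 mm high. Origin: near its middle, on the bench.
- brush: Bystander: flat sieve brush lying along its x axis, 190 mm long, 42 mm wide, 20 mm high. Origin: its middle, on the bench.

How it is judged:
By the outcome, as a careful person would: the job done as asked, in the order asked, and still so for the second after the job is handed in, with the robot touching nothing.
It also fails if it takes over 72 s, if anything falls off the work surface, if the arm or the gripper's body presses on something with over 40 N, if the wrist force passes 120 N, or if a joint passes its speed limit or range.

## Working session

There is one attempt and no reset: what is moved stays moved. The work goes in short steps, Python scripts to look and compute and a shell command to move; the robot and the scene stay as the last step left them, time stands still between calls to the robot, and variables do not carry over. Pictures are saved under pics/ and viewed, at most 10 in all, crops included, and the job is handed in when it is done.

```bash
mkdir -p pics
cat > h.py <<'E'
import numpy as np, cv2
from scipy.spatial.transform import Rotation as R
from station import robot
def grab(n):
    im=robot.get_image(n); a=np.array(im['attitude'],float)
    im['R']=R.from_quat(a[[1,2,3,0]]).as_matrix() if a.size==4 else a
    return im
def ray(im,u,v): return im['R']@np.array([(u-im['cx'])/im['fx'],(v-im['cy'])/im['fy'],1])
def P(im,u,v): return np.array(im['xyz'])+ray(im,u,v)*im['z_map'][int(v),int(u)]
def atz(im,u,v,z): d=ray(im,u,v); o=np.array(im['xyz']); return o+d*(z-o[2])/d[2]
def proj(im,p):
    c=im['R'].T@(np.array(p)-im['xyz']); return im['fx']*c[0]/c[2]+im['cx'],im['fy']*c[1]/c[2]+im['cy']
E
python3 - <<'E'
from h import *
for n in('top','side'):
    im=grab(n); cv2.imwrite(f'pics/{n}0.png',im['pixels']); np.savez(f'{n}0.npz',**im)
    print(n,im['xyz'],im['attitude'],im['fx'],im['cx'],im['cy'])
print(robot.state())
E
```

```text
top [0.50734086 0.01187518 1.2217298 ] [-0.03124426  0.71307261 -0.69941555  0.03700186] 407.00412489685516 320.6396444256978 198.1247140161913
side [0.57888303 0.60259208 0.75770131] [ 0.01187271 -0.03604382  0.93251919 -0.35912093] 391.03635758973417 315.4641795607593 196.9149130843493
{'t': 0.1, 'q': array([-1.33282399e+00,  2.59250566e-01,  1.53595411e+00,  6.32166597e-07,
        1.34801223e+00, -2.02803821e-01]), 'dq': array([ 0.00102635, -0.00031404, -0.0020115 ,  0.00145383,  0.00086983,
       -0.00121924]), 'tau': array([ 3.69485948e-03, -4.38205147e+01, -2.84645069e+01,  7.23292725e-02,
        3.62153503e-02, -5.12450958e-05]), 'position': array([ 0.23454567, -0.4968997 ,  0.19361924]), 'eef_rot': array([-8.12004352e-04,  9.75812379e-01,  2.18608194e-01, -1.39717053e-05]), 'wrist_force': array([ 0.24161552,  0.17099872, -0.4910114 ]), 'ft_torque': array([ 0.00141211, -0.01177886, -0.00890622]), 'finger_force': 0.0, 'gripper_width': 0.09300118501771765}
```

View pics/top0.png

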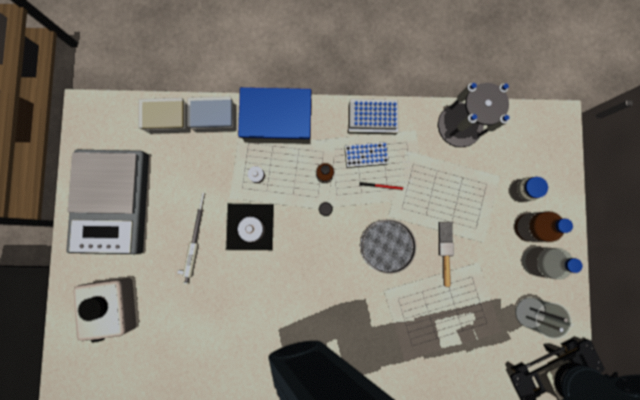

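View pics/side0.png

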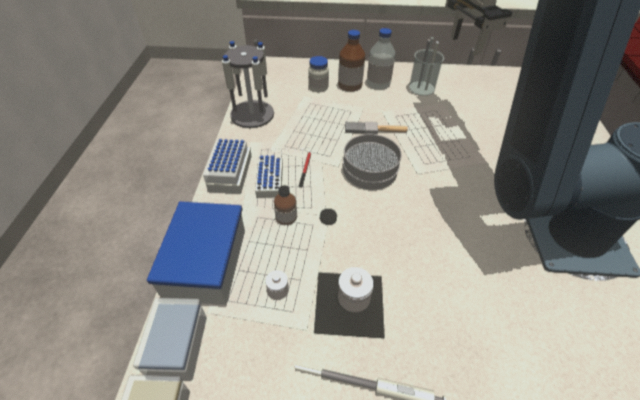

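The top view shows the jar with its lid at (250,229) on the mat (227–273, 204–251), the sieve at (387,246) and the screw cap at (325,209). The side view shows the lid grip at about (356,277) and the sieve at (371,160).

Run:
```python
from h import *
T=dict(np.load('top0.npz'));S=dict(np.load('side0.npz'))
for nm,im,u,v in [('grip',T,250,229),('grip',S,356,276),('mat',T,232,209),('mat',T,269,246),('cap',T,325,209),('cap',S,328,214)]: print(nm,P(im,u,v).round(4))
def cloud(im):
    v,u=np.mgrid[0:400,0:640]; z=im['z_map']
    c=np.stack([(u-im['cx'])/im['fx']*z,(v-im['cy'])/im['fy']*z,z],-1); return c@im['R'].T+im['xyz']
def fit(p): 
    A=np.c_[2*p[:,:2],np.ones(len(p))]; s=np.linalg.lstsq(A,(p[:,:2]**2).sum(1),rcond=None)[0]; return s[:2],np.sqrt(s[2]+s[:2]@s[:2])
for nm,im in(('T',T),('S',S)):
    C=cloud(im)
    for lab,c,r,z0,z1 in [('grip',P(T,250,229),.05,.083,.12),('flange',P(T,250,229),.06,.066,.077),('sieverim',atz(T,387,245,.07),.1,.062,.08),('mesh',atz(T,387,245,.04),.065,.03,.05),('mat',P(T,250,229),.12,.0025,.02)]:
        m=(np.hypot(C[...,0]-c[0],C[...,1]-c[1])<r)&(C[...,2]>z0)&(C[...,2]<z1)&(im['z_map']>0); p=C[m]
        if len(p)>3: print(nm,lab,len(p),'med',np.median(p,0).round(4),'mid',((p.min(0)+p.max(0))/2).round(4),'ext',np.ptp(p,0).round(4),[np.round(x,4) for x in fit(p)] if lab=='sieverim' else '')
    print('bench',np.median(C[(np.abs(C[...,0]-.45)<.05)&(np.abs(C[...,1])<.05)],0)[2])
# 2-view triangulation of grip top centre
def tri(a,b,c,d):
    r1,r2=ray(T,a,b),ray(S,c,d); M=np.c_[r1,-r2]; s=np.linalg.lstsq(M,S['xyz']-T['xyz'],rcond=None)[0]
    return (T['xyz']+r1*s[0]+S['xyz']+r2*s[1])/2, np.linalg.norm(T['xyz']+r1*s[0]-S['xyz']-r2*s[1])
print(tri(250,229,356,274))
a=np.hstack([cv2.resize(T['pixels'][195:260,215:285],None,fx=5.5,fy=5.5,interpolation=2),cv2.resize(S['pixels'][260:325,315:385],None,fx=5.5,fy=5.5,interpolation=2)])
cv2.imwrite('pics/crop1.png',a)
```

```text
grip [0.5273 0.1978 0.0892]
grip [0.5789 0.6026 0.7577]
mat [0.5873 0.2672 0.0062]
mat [0.4795 0.1538 0.003 ]
cap [ 0.5921 -0.0104  0.0152]
cap [ 0.5918 -0.0089  0.02  ]
T grip 46 med [0.5272 0.2005 0.0891] mid [0.5273 0.2022 0.0898] ext [0.0168 0.0197 0.0103] 
T flange 407 med [0.5271 0.2007 0.0715] mid [0.5264 0.2019 0.0715] ext [0.0649 0.0659 0.0109] 
T sieverim 218 med [ 0.4888 -0.2092  0.0695] mid [ 0.4864 -0.1903  0.0688] ext [0.149  0.1505 0.0134] [array([ 0.4865, -0.1905]), np.float64(0.0746)]
T mesh 1590 med [ 0.4894 -0.1911  0.0399] mid [ 0.49   -0.1913  0.0403] ext [0.127  0.1283 0.0149] 
T mat 1952 med [0.536  0.2069 0.0044] mid [0.5271 0.197  0.0112] ext [0.238  0.233  0.0174] 
bench 0.0001970778564233111
S grip 90 med [0.5278 0.2048 0.0902] mid [0.5276 0.2033 0.088 ] ext [0.0194 0.0202 0.0092] 
S flange 759 med [0.5281 0.2083 0.0725] mid [0.5273 0.2029 0.0715] ext [0.0656 0.0675 0.011 ] 
S sieverim 377 med [ 0.4825 -0.2     0.0689] mid [ 0.4854 -0.1899  0.0681] ext [0.1508 0.1546 0.0122] [array([ 0.486 , -0.1902]), np.float64(0.0746)]
S mesh 965 med [ 0.4864 -0.1987  0.0415] mid [ 0.4899 -0.2019  0.0416] ext [0.1275 0.1069 0.0094] 
S mat 4540 med [0.5451 0.2312 0.0048] mid [0.5276 0.198  0.0112] ext [0.239  0.2395 0.0173] 
bench 0.0017621800753532813
(array([0.5275518 , 0.19742768, 0.09107368]), np.float64(0.0005605616506873283))
```

View pics/crop1.png

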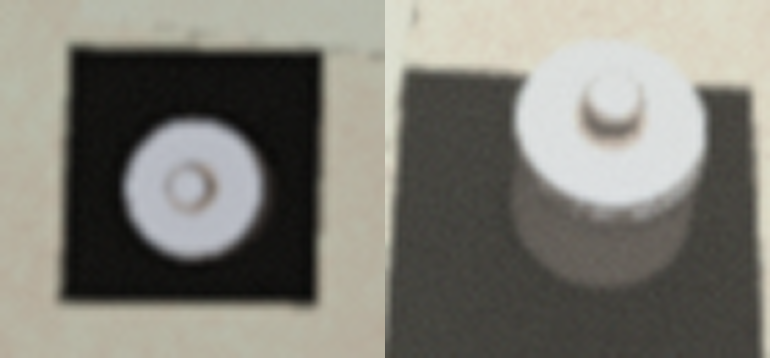

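```bash
R='x'
python3 -m jog '[[0.141,-0.127,0,0,1],[0.141,-0.127,0,0,1],[0.141,-0.127,0,0,1],[0.141,-0.127,0,0,1],[0.141,-0.127,0,0,1]]'
python3 -m jog '[[0.141,-0.127,0,0,1],[0.141,-0.127,0,0,1],[0.141,-0.127,0,0,1],[0.141,-0.127,0,0,1],[0.141,-0.127,0,0,1]]'
python3 -m jog '[[0.141,-0.127,0,0,1],[0.141,-0.127,0,0,1],[0.141,-0.127,0,0,1],[0.141,-0.127,0,0,1],[0.141,-0.127,0,0,1]]'
python3 -m jog '[[0.141,-0.127,0,0,1],[0.141,-0.127,0,0,1],[0.141,-0.127,0,0,1],[0.141,-0.127,0,0,1],[0.141,-0.127,0,0,1]]'
python3 - <<'E'
from h import *
s=robot.state();print(s['q'],s['eef_rot'],s['position'],s['t'])
E
```

```text
t: 0.52
position: [0.3085, -0.3182, 0.1939]
eef_rot: [-0.001, 0.976, 0.219, 0.0]
wrist_force: [0.1, 0.8, 0.0]
gripper_width: 0.0929
finger_force: 0.0
t: 0.93
position: [0.3816, -0.1436, 0.1942]
eef_rot: [-0.001, 0.976, 0.219, 0.0]
wrist_force: [0.1, -0.2, 0.8]
gripper_width: 0.0934
finger_force: 0.0
t: 1.35
position: [0.4552, 0.0314, 0.1942]
eef_rot: [-0.001, 0.976, 0.22, 0.0]
wrist_force: [-0.2, 0.0, 0.6]
gripper_width: 0.093
finger_force: 0.0
t: 1.77
position: [0.5286, 0.2067, 0.1938]
eef_rot: [-0.001, 0.976, 0.22, 0.0]
wrist_force: [-0.1, -0.6, 0.3]
gripper_width: 0.0929
finger_force: 0.0
[1.75284163e-01 2.90358822e-01 1.49331561e+00 1.31836561e-03
 1.35791995e+00 1.30288852e+00] [-6.43652078e-04  9.75578312e-01  2.19650953e-01  2.89688937e-05] [0.52862514 0.2066565  0.19375133] 1.7667
```

```bash
python3 -m jog '[[0,0,-0.2,0,1],[0,0,-0.2,0,1],[0,0,-0.2,0,1],[0,0,-0.2,0,1],[0,0,-0.2,0,1]]'|grep -A1 pos
python3 -m jog '[[0,0,-0.2,0,1],[0,0,-0.2,0,1],[0,0,-0.2,0,1],[0,0,-0.2,0,1],[0,0,-0.2,0,1]]'|grep -A1 pos
python3 -m jog '[[0,0,-0.2,0,1],[0,0,-0.2,0,1],[0,0,-0.2,0,1],[0,0,-0.2,0,1],[0,0,-0.2,0,1]]'|grep -A1 pos
python3 - <<'E'
from h import *
s=robot.state();print(s['q'],s['eef_rot'],s['position'],s['t'])
E
```

```text
position: [0.5279, 0.2029, 0.3974]
eef_rot: [0.0, 0.976, 0.219, 0.001]
position: [0.5274, 0.2026, 0.5916]
eef_rot: [0.0, 0.976, 0.219, 0.002]
position: [0.4741, 0.1821, 0.6499]
eef_rot: [-0.001, 0.976, 0.219, 0.014]
[0.14304039 0.3882612  0.18700122 0.00841065 2.53905428 1.27997317] [-0.00132268  0.97571032  0.21862738  0.01377266] [0.47407998 0.18210586 0.64991579] 3.0167
```

```bash
python3 -m jog '[[0,0,-1,0,1],[0,0,-1,0,1],[0,0,-1,0,1],[0,0,-1,0,1],[0,0,-1,0,1]]'|grep -A1 pos
python3 -m jog '[[0,0,0.06,0,1],[0,0,0.06,0,1],[0,0,0.06,0,1],[0,0,0.06,0,1],[0,0,0.06,0,1]]'|grep -A1 pos
python3 - <<'E'
from h import *
s=robot.state();print(s['q'],s['eef_rot'],s['position'],s['t'])
E
```

```text
position: [0.4008, 0.1539, 0.6955]
eef_rot: [-0.003, 0.976, 0.219, 0.021]
position: [0.4039, 0.155, 0.6349]
eef_rot: [-0.003, 0.976, 0.219, 0.02]
[0.09780698 0.13305719 0.60549097 0.01475773 2.36465147 1.23864788] [-0.00279264  0.97563115  0.21851704  0.01965606] [0.40391655 0.15503086 0.63493059] 3.85
```

```bash
cat >> h.py <<'E'
def rot(s): return R.from_quat(np.array(s['eef_rot'])[[1,2,3,0]]).as_matrix()
def goto(p,twist=0,back=0.0):
    """shift (tool axes) bringing the point `back` m behind TCP to world p; also angles"""
    s=robot.state(); M=rot(s); print('t',round(s['t'],2),'pos',s['position'].round(4),'tilt',np.degrees(np.arccos(-M[2,2])).round(1),'x',M[:,0].round(2),'y',M[:,1].round(2),'z',M[:,2].round(2),'q',s['q'].round(2))
    d=M.T@(np.array(p)+back*M[:,2]-s['position']); print('shift',d.round(4)); return d
E
python3 - <<'E'
from h import *
T=dict(np.load('top0.npz'))
print(np.mean([atz(T,215+a/5.5,195+b/5.5,.004) for a,b in[(70,46),(321,50),(62,300),(315,303)]],0), atz(T,215+193/5.5,195+187/5.5,.071))
goto([.5272,.202,.14]);goto([.5272,.202,.075])
E
```

```text
[0.53579577 0.21223369 0.004     ] [0.52763236 0.20050113 0.071     ]
t 3.85 pos [0.4039 0.155  0.6349] tilt 2.3 x [0.9  0.43 0.04] y [ 0.43 -0.9   0.  ] z [ 0.04  0.01 -1.  ] q [0.1  0.13 0.61 0.01 2.36 1.24]
shift [0.1118 0.0085 0.4998]
t 3.85 pos [0.4039 0.155  0.6349] tilt 2.3 x [0.9  0.43 0.04] y [ 0.43 -0.9   0.  ] z [ 0.04  0.01 -1.  ] q [0.1  0.13 0.61 0.01 2.36 1.24]
shift [0.1093 0.0083 0.5647]
```

```bash
python3 -m jog '[[0.037,0.003,0.165,0,1],[0.037,0.003,0.165,0,1],[0.037,0.003,0.165,0,1],[0.037,0.003,0.165,0,1],[0.037,0.003,0.165,0,1]]'|grep pos
python3 -m jog '[[0.037,0.003,0.165,0,1],[0.037,0.003,0.165,0,1],[0.037,0.003,0.165,0,1],[0.037,0.003,0.165,0,1],[0.037,0.003,0.165,0,1]]'|grep pos
python3 -m jog '[[0.037,0.003,0.165,0,1],[0.037,0.003,0.165,0,1],[0.037,0.003,0.165,0,1],[0.037,0.003,0.165,0,1],[0.037,0.003,0.165,0,1]]'|grep pos
python3 -c "
from h import *
goto([.5275,.202,.0755])"
```

```text
position: [0.444, 0.1705, 0.4625]
position: [0.4866, 0.186, 0.3035]
position: [0.5279, 0.2013, 0.1409]
t 5.1 pos [0.5279 0.2013 0.1409] tilt 1.9 x [0.9  0.43 0.03] y [ 0.43 -0.9   0.  ] z [ 0.03  0.01 -1.  ] q [0.16 0.3  1.61 0.01 1.2  1.29]
shift [-0.0022 -0.0009  0.0654]
```

```bash
python3 -m jog '[[-0.002,-0.001,0.03,0,1],[-0.002,-0.001,0.05,0,1],[-0.002,-0.001,0.06,0,1],[-0.002,-0.001,0.065,0,1],[-0.002,-0.001,0.065,0,1]]'|tail -5
python3 -m jog '[[0,0,0,0,-1],[0,0,0,0,-1],[0,0,0,0,-1],[0,0,0,0,-1],[0,0,0,0,-1]]'
python3 -m jog '[[0,0,0,0,-1],[0,0,0,0,-1],[0,0,0,0,-1],[0,0,0,0,-1],[0,0,0,0,-1]]'
```

```text
position: [0.5292, 0.2026, 0.0809]
eef_rot: [-0.003, 0.976, 0.219, 0.021]
wrist_force: [-1.3, -0.1, 0.2]
gripper_width: 0.093
finger_force: 0.0
t: 5.93
position: [0.5274, 0.2024, 0.0794]
eef_rot: [-0.003, 0.976, 0.219, 0.02]
wrist_force: [0.1, -0.5, -0.4]
gripper_width: 0.0646
finger_force: 0.0
t: 6.35
position: [0.5271, 0.2023, 0.0786]
eef_rot: [-0.003, 0.976, 0.219, 0.019]
wrist_force: [0.5, 1.0, 0.3]
gripper_width: 0.0312
finger_force: 0.0
```

```bash
python3 -m jog '[[0,0,0.002,0,-1],[0,0,0.002,0,-1],[0,0,0.002,0,-1],[0,0,0.002,0,-1],[0,0,0.002,0,-1]]'
python3 -m jog '[[0,0,-0.005,0,-1],[0,0,-0.01,0,-1],[0,0,-0.02,0,-1],[0,0,-0.03,0,-1],[0,0,-0.04,0,-1]]'
python3 -m jog '[[0,0,-0.02,0,-1],[0,0,-0.04,0,-1],[0,0,-0.04,0,-1],[0,0,-0.04,0,-1],[0,0,-0.04,0,-1]]'
python3 -c "
from h import *
goto([.42,.02,.12])
im=grab('side');cv2.imwrite('pics/s1.png',cv2.resize(im['pixels'][150:350,230:480],None,fx=3,fy=3))"
```

```text
t: 6.77
position: [0.5272, 0.2023, 0.0767]
eef_rot: [-0.003, 0.976, 0.219, 0.019]
wrist_force: [-0.2, 0.2, 0.2]
gripper_width: 0.0011
finger_force: 0.0
t: 7.18
position: [0.5261, 0.2018, 0.1182]
eef_rot: [-0.003, 0.976, 0.219, 0.02]
wrist_force: [0.4, 0.3, -0.8]
gripper_width: 0.0004
finger_force: 0.0
t: 7.6
position: [0.5241, 0.2012, 0.1565]
eef_rot: [-0.003, 0.976, 0.219, 0.019]
wrist_force: [-0.4, -0.4, -0.8]
gripper_width: 0.0001
finger_force: 0.0
t 7.6 pos [0.5241 0.2012 0.1565] tilt 2.2 x [0.9  0.43 0.04] y [ 0.43 -0.9   0.  ] z [ 0.04  0.01 -1.  ] q [0.16 0.28 1.6  0.01 1.22 1.29]
shift [-0.1727  0.1194  0.0302]
```

View pics/s1.png

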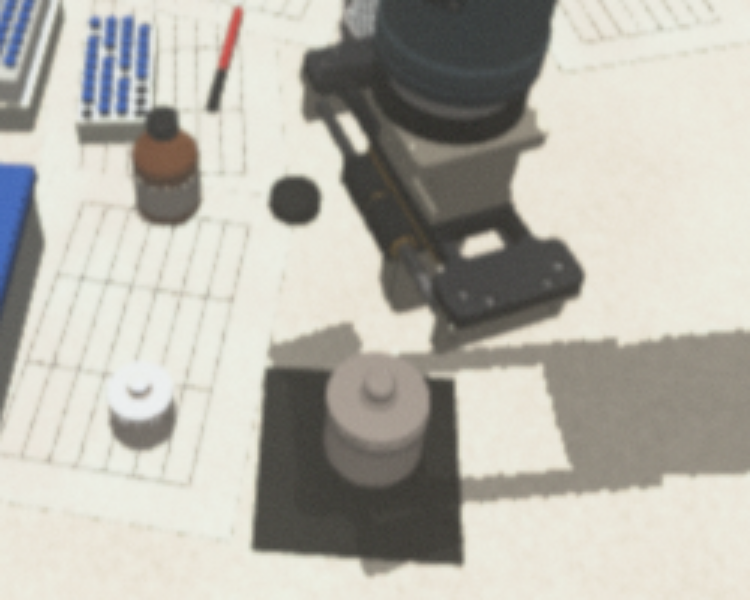

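The gripper shut on nothing. The lid is still on the jar, at about (378,400) in the crop, and the fingertips show off to the right, near (455–575,320). I'll check where the fingers really are against the reported TCP.

Run:
```python
from h import *
s=robot.state(); M=rot(s)
S=grab('side');T=grab('top'); p=s['position']
print(p,proj(S,p),proj(T,p), proj(S,[.5275,.202,.089]), P(S,230+455/3,150+318/3),P(S,230+510/3,150+285/3),P(S,230+570/3,150+290/3), P(S,230+378/3,150+385/3))
v,u=np.mgrid[0:400,0:640]; z=S['z_map']
C=np.stack([(u-S['cx'])/S['fx']*z,(v-S['cy'])/S['fy']*z,z],-1)@S['R'].T+S['xyz']
m=(abs(C[...,0]-.5)<.15)&(abs(C[...,1]-.2)<.17)&(C[...,2]>.11)&(C[...,2]<.3)&(z>0)
L=(C[m]-p)@M
for a in np.arange(-.2,.06,.02):
    k=L[(L[:,2]>a)&(L[:,2]<a+.02)]
    if len(k): print(a.round(2),len(k),k.min(0).round(3),k.max(0).round(3),np.median(k,0).round(3))
a=S['pixels'].copy(); cv2.circle(a,tuple(int(x) for x in proj(S,p)),3,(0,0,255),1)
b=T['pixels'].copy(); cv2.circle(b,tuple(int(x) for x in proj(T,p)),3,(0,0,255),1)
cv2.imwrite('pics/s2.png',np.hstack([cv2.resize(a[150:300,290:440],(400,400)),cv2.resize(b[160:310,180:330],(400,400))]))
```

```text
[0.52363066 0.20114037 0.15588081] (np.float64(361.165987433092), np.float64(257.29223143505806)) (np.float64(244.46873998871214), np.float64(229.8564045980976)) (np.float64(356.0688156000531), np.float64(276.630701035662)) [0.50919213 0.29619373 0.30484245] [0.48372635 0.27893903 0.30930819] [0.45409871 0.27401475 0.30156633] [0.52780142 0.20726685 0.0915024 ]
-0.16 87 [-0.036 -0.095 -0.145] [ 0.035  0.089 -0.14 ] [ 0.022 -0.056 -0.143]
-0.14 943 [-0.037 -0.094 -0.14 ] [ 0.036  0.09  -0.12 ] [ 0.028 -0.014 -0.131]
-0.12 257 [-0.035 -0.087 -0.12 ] [ 0.036  0.083 -0.105] [ 0.014 -0.086 -0.116]
-0.1 15 [-0.005 -0.019 -0.096] [ 0.008 -0.017 -0.08 ] [ 0.001 -0.018 -0.085]
-0.08 52 [-0.009 -0.019 -0.079] [ 0.009  0.003 -0.06 ] [ 0.008 -0.014 -0.068]
-0.06 98 [-0.005 -0.017 -0.06 ] [ 0.01   0.014 -0.04 ] [ 0.008 -0.01  -0.05 ]
-0.04 48 [-0.007 -0.016 -0.039] [ 0.01   0.011 -0.026] [ 0.008 -0.005 -0.036]
```

View pics/s2.png

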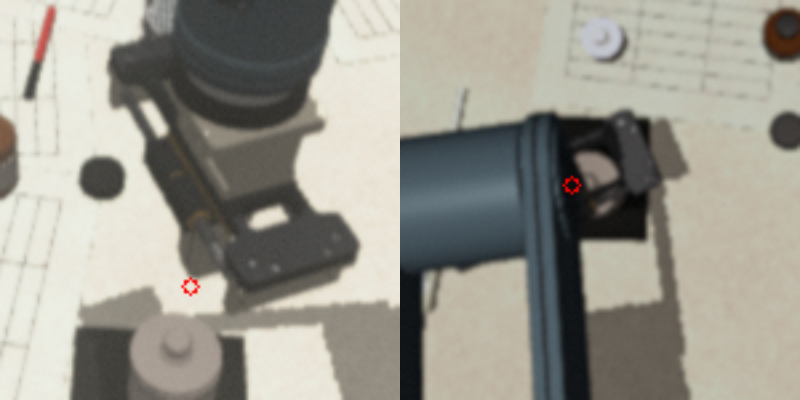

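The image shows the fingers ending around (200,272) in the left crop, short of the projected TCP at (190,287). The depth data also puts the visible tip about 26 mm behind it. I'll enlarge to be sure.

Run:
```python
from h import *
s=robot.state(); M=rot(s); S=grab('side'); p=s['position']
x0,y0=335,215; a=cv2.resize(S['pixels'][y0:y0+50,x0:x0+60],None,fx=12,fy=12,interpolation=cv2.INTER_CUBIC)
a=cv2.convertScaleAbs(a,alpha=1.6)
for b in(0,-.01,-.02,-.03,-.04):
    u,v=proj(S,p+b*M[:,2]); cv2.circle(a,(int((u-x0+.5)*12),int((v-y0+.5)*12)),5,(0,0,255),1)
cv2.imwrite('pics/s3.png',a)
```

```text
(no output)
```

View pics/s3.png

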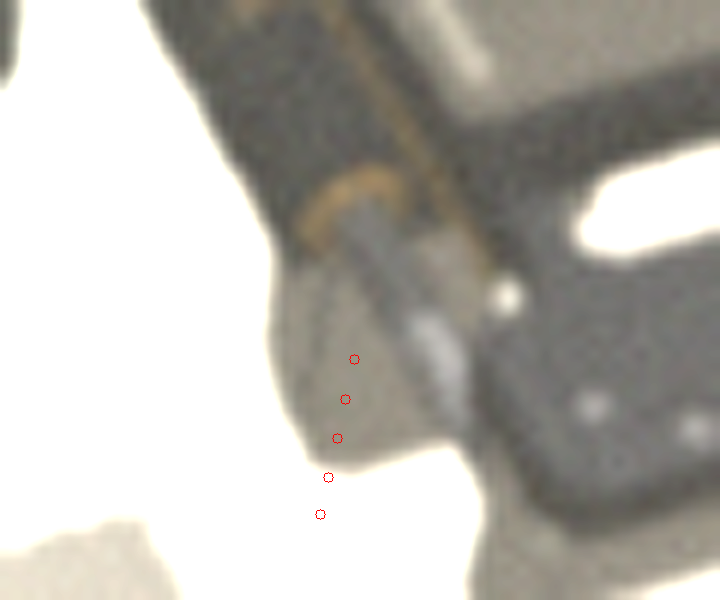

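```bash
python3 -m jog '[[0.003,0,0,0,1],[0.003,0,0.03,0,1],[0.003,0,0.05,0,1],[0.003,0,0.065,0,1],[0.003,0,0.065,0,1]]'|tail -5
python3 -m jog '[[0,0,0,0,1],[0,0,0,0,1],[0,0,0,0,1],[0,0,0,0,1],[0,0,0,0,1]]'|tail -5
cat >> h.py <<'E'
def tips(n='side',zmin=.02,rad=.13):
    S=grab(n); s=robot.state(); M=rot(s); p=s['position']
    v,u=np.mgrid[0:400,0:640]; z=S['z_map']
    C=np.stack([(u-S['cx'])/S['fx']*z,(v-S['cy'])/S['fy']*z,z],-1)@S['R'].T+S['xyz']
    L=(C-p)@M; m=(abs(L[...,0])<.02)&(abs(L[...,1])>.04)&(abs(L[...,1])<.08)&(L[...,2]>-.1)&(L[...,2]<.03)&(z>0)&(C[...,2]>zmin)
    L=L[m]
    for a in np.arange(-.1,.03,.01):
        k=L[(L[:,2]>a)&(L[:,2]<a+.01)]
        if len(k): print(a.round(2),len(k),k.min(0).round(3),k.max(0).round(3),np.median(k,0).round(3))
E
python3 -c "
from h import *
tips(); goto([.5275,.202,.052])"
```

```text
position: [0.5269, 0.203, 0.0879]
eef_rot: [-0.003, 0.976, 0.219, 0.016]
wrist_force: [-0.5, -0.5, -0.8]
gripper_width: 0.0293
finger_force: 0.0
position: [0.53, 0.2035, 0.0928]
eef_rot: [-0.003, 0.976, 0.219, 0.02]
wrist_force: [0.6, 0.1, 0.3]
gripper_width: 0.0623
finger_force: 0.0
-0.1 4 [ 0.009  0.041 -0.097] [ 0.009  0.046 -0.092] [ 0.009  0.042 -0.095]
-0.07 7 [ 0.008 -0.046 -0.069] [ 0.009  0.045 -0.061] [ 0.009 -0.042 -0.065]
-0.06 13 [ 0.008 -0.047 -0.06 ] [ 0.01   0.043 -0.051] [ 0.008 -0.041 -0.057]
-0.05 9 [ 0.008 -0.046 -0.047] [ 0.009  0.044 -0.04 ] [ 0.009 -0.042 -0.043]
-0.04 10 [ 0.006 -0.046 -0.039] [ 0.009  0.044 -0.03 ] [ 0.008 -0.041 -0.035]
t 8.68 pos [0.5298 0.2035 0.0926] tilt 2.3 x [0.9  0.43 0.04] y [ 0.43 -0.9   0.  ] z [ 0.04  0.01 -1.  ] q [0.16 0.35 1.67 0.01 1.08 1.29]
shift [-0.0044  0.0002  0.0404]
```

```bash
python3 -m jog '[[-0.004,0,0.015,0,1],[-0.004,0,0.025,0,1],[-0.004,0,0.032,0,1],[-0.004,0,0.035,0,1],[-0.004,0,0.035,0,1]]'|tail -5
python3 -m jog '[[0,0,0.001,0,1],[0,0,0.003,0,1],[0,0,0.004,0,1],[0,0,0.005,0,1],[0,0,0.005,0,1]]'|tail -5
python3 -c "
from h import *
tips(zmin=.074); goto([.5275,.202,.052])"
```

```text
position: [0.5265, 0.2021, 0.0557]
eef_rot: [-0.003, 0.976, 0.219, 0.018]
wrist_force: [0.1, 0.7, -0.4]
gripper_width: 0.0929
finger_force: 0.0
position: [0.5273, 0.2023, 0.0517]
eef_rot: [-0.003, 0.976, 0.219, 0.019]
wrist_force: [0.3, -0.2, -0.3]
gripper_width: 0.093
finger_force: 0.0
-0.1 17 [ 0.004  0.046 -0.099] [ 0.009  0.062 -0.09 ] [ 0.009  0.051 -0.093]
-0.09 10 [ 0.001  0.046 -0.089] [ 0.008  0.048 -0.081] [ 0.005  0.047 -0.086]
-0.08 7 [-0.003  0.046 -0.08 ] [ 0.003  0.048 -0.071] [ 0.     0.047 -0.074]
-0.07 16 [-0.008  0.045 -0.07 ] [ 0.009  0.059 -0.06 ] [-0.002  0.047 -0.063]
-0.06 29 [-0.009 -0.063 -0.06 ] [ 0.009  0.059 -0.05 ] [ 0.006  0.046 -0.054]
-0.05 41 [-0.011 -0.063 -0.05 ] [ 0.009  0.059 -0.04 ] [ 0.005 -0.059 -0.045]
-0.04 41 [-0.009 -0.063 -0.04 ] [ 0.009  0.058 -0.03 ] [ 0.007  0.046 -0.036]
-0.03 9 [-0.005 -0.053 -0.03 ] [ 0.009  0.052 -0.026] [ 0.004  0.046 -0.027]
t 9.57 pos [0.5273 0.2023 0.0517] tilt 2.2 x [0.9  0.43 0.04] y [ 0.43 -0.9   0.  ] z [ 0.04  0.01 -1.  ] q [0.16 0.39 1.72 0.01 0.99 1.29]
shift [ 0.0001  0.0003 -0.0003]
```

```bash
python3 -m jog '[[0,0,0.002,0,-1],[0,0,0.002,0,-1],[0,0,0.002,0,-1],[0,0,0.002,0,-1],[0,0,0.002,0,-1]]'|tail -4
python3 -m jog '[[0,0,0,0,-1],[0,0,0,0,-1],[0,0,0,0,-1],[0,0,0,0,-1],[0,0,0,0,-1]]'|tail -4
python3 -m jog '[[0,0,0,0,-1],[0,0,0,0,-1],[0,0,0,0,-1],[0,0,0,0,-1],[0,0,0,0,-1]]'|tail -5
```

```text
eef_rot: [-0.003, 0.976, 0.219, 0.019]
wrist_force: [-0.0, 0.2, 0.5]
gripper_width: 0.0641
finger_force: 0.0
eef_rot: [-0.003, 0.976, 0.219, 0.019]
wrist_force: [1.1, -0.6, 0.0]
gripper_width: 0.0308
finger_force: 0.0
position: [0.5274, 0.2023, 0.0497]
eef_rot: [-0.003, 0.976, 0.219, 0.019]
wrist_force: [-0.3, -0.9, 0.2]
gripper_width: 0.02
finger_force: 30.0
```

```bash
python3 -m jog '[[0,0,-0.01,0,-1],[0,0,-0.02,0,-1],[0,0,-0.04,0,-1],[0,0,-0.06,0,-1],[0,0,-0.06,0,-1]]'|tail -5
python3 -c "
from h import *
goto([.42,.02,.06]);goto([.42,.02,-.006])"
```

```text
position: [0.528, 0.2021, 0.1146]
eef_rot: [-0.003, 0.976, 0.219, 0.023]
wrist_force: [1.1, -0.1, -0.7]
gripper_width: 0.02
finger_force: 30.0
t 11.23 pos [0.528  0.2021 0.1146] tilt 2.7 x [0.9  0.43 0.05] y [ 0.43 -0.9   0.01] z [ 0.04  0.02 -1.  ] q [0.16 0.32 1.66 0.01 1.12 1.29]
shift [-0.1778  0.1183  0.047 ]
t 11.23 pos [0.528  0.2021 0.1146] tilt 2.7 x [0.9  0.43 0.05] y [ 0.43 -0.9   0.01] z [ 0.04  0.02 -1.  ] q [0.16 0.32 1.66 0.01 1.12 1.29]
shift [-0.1809  0.118   0.1129]
```

```bash
python3 -m jog '[[-0.09,0.06,0,0,-1],[-0.09,0.06,0,0,-1],[-0.09,0.06,0,0,-1],[-0.09,0.06,0,0,-1],[-0.09,0.06,0,0,-1]]'|tail -5
python3 -m jog '[[-0.09,0.06,0.047,0,-1],[-0.09,0.06,0.047,0,-1],[-0.09,0.06,0.047,0,-1],[-0.09,0.06,0.047,0,-1],[-0.09,0.06,0.047,0,-1]]'|tail -5
python3 -m jog '[[0,0,0.02,0,-1],[0,0,0.035,0,-1],[0,0,0.045,0,-1],[0,0,0.055,0,-1],[0,0,0.06,0,-1]]'|tail -5
python3 -c "
from h import *
goto([.42,.02,-.0103])"
```

```text
position: [0.469, 0.108, 0.1064]
eef_rot: [-0.003, 0.976, 0.217, 0.019]
wrist_force: [-0.3, 1.0, -1.7]
gripper_width: 0.0202
finger_force: 30.0
position: [0.4152, 0.0164, 0.0555]
eef_rot: [-0.003, 0.976, 0.217, 0.019]
wrist_force: [0.3, -0.4, -0.4]
gripper_width: 0.0201
finger_force: 30.0
position: [0.4191, 0.0188, -0.0043]
eef_rot: [-0.003, 0.975, 0.219, 0.02]
wrist_force: [-0.3, -0.5, -1.4]
gripper_width: 0.0198
finger_force: 30.0
t 12.48 pos [ 0.4191  0.0188 -0.0043] tilt 2.3 x [0.9  0.43 0.04] y [ 0.43 -0.9   0.  ] z [ 0.04  0.01 -1.  ] q [-0.24  0.27  2.12  0.03  0.72  0.86]
shift [ 0.0011 -0.0008  0.006 ]
```

```bash
python3 -m jog '[[0,0,0.002,0,-1],[0,0,0.003,0,-1],[0,0,0.004,0,-1],[0,0,0.005,0,-1],[0,0,0.006,0,-1]]'|tail -5
python3 -m jog '[[0,0,0.0,0,0.3],[0,0,0.0,0,0.3],[0,0,0.0,0,0.3],[0,0,0.0,0,0.3],[0,0,0.0,0,0.3]]'|tail -5
python3 -m jog '[[0,0,-0.02,0,1],[0,0,-0.06,0,1],[0,0,-0.1,0,1],[0,0,-0.14,0,1],[0,0,-0.18,0,1]]'|tail -5
python3 -c "
from h import *
s=goto([.42,.02,-.0103])
im=grab('side');print(proj(im,[.42,.02,.02]))
u,v=map(int,proj(im,[.42,.02,.02]));cv2.imwrite('pics/lid.png',cv2.resize(im['pixels'][v-40:v+160,u-100:u+100],None,fx=2.5,fy=2.5))
"
```

```text
position: [0.4183, 0.0177, -0.0095]
eef_rot: [-0.003, 0.976, 0.219, 0.02]
wrist_force: [-0.1, 0.7, -0.8]
gripper_width: 0.0201
finger_force: 30.0
position: [0.4179, 0.0177, -0.0098]
eef_rot: [-0.003, 0.976, 0.219, 0.019]
wrist_force: [1.0, -0.7, 0.5]
gripper_width: 0.0494
finger_force: 0.0
position: [0.4105, 0.0154, 0.1719]
eef_rot: [-0.003, 0.976, 0.219, 0.019]
wrist_force: [1.1, -0.7, -0.9]
gripper_width: 0.0821
finger_force: 0.0
t 13.73 pos [0.4105 0.0154 0.1719] tilt 2.2 x [0.9  0.43 0.04] y [ 0.43 -0.9   0.  ] z [ 0.04  0.01 -1.  ] q [-0.26 -0.01  1.9   0.02  1.21  0.86]
shift [ 0.0035 -0.0007  0.1825]
(np.float64(399.53580943695596), np.float64(227.73510176469642))
```

View pics/lid.png

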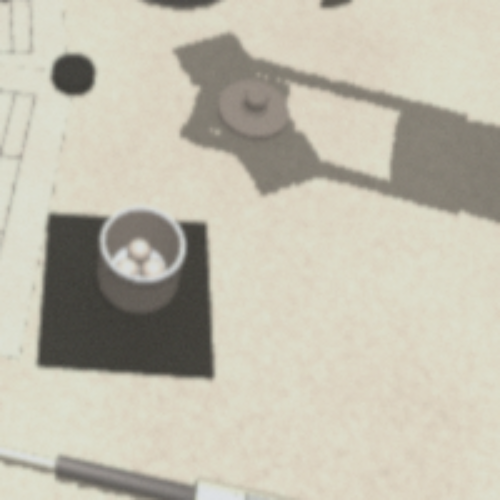

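The side crop shows the lid lying flat, grip up, at (255,105). The jar is open on its mat with the balls visible at (140,260). A push beyond the reach tilted the tool a little and the tilt stayed, so I'll use that to turn the tool towards horizontal.

```bash
python3 -m jog '[[0.06,0,-0.1,0.78,1],[0.06,0,-0.1,0.78,1],[0.06,0,-0.1,0.78,1],[0.06,0,-0.1,0.78,1],[0.06,0,-0.1,0.78,1]]'|tail -5
python3 -m jog '[[0.2,0,0,0.12,1],[0.2,0,0,0.12,1],[0.2,0,0,0.12,1],[0.2,0,0,0.12,1],[0.2,0,0,0.12,1]]'|tail -5
python3 -c "
from h import *
goto([.42,.02,-.0103])"
python3 -m jog '[[0.3,0,0,0,1],[0.3,0,0,0,1],[0.3,0,0,0,1],[0.3,0,0,0,1],[0.3,0,0,0,1]]'|tail -5
python3 -c "
from h import *
goto([.42,.02,-.0103])"
python3 -m jog '[[0.3,0,0,0,1],[0.3,0,0,0,1],[0.3,0,0,0,1],[0.3,0,0,0,1],[0.3,0,0,0,1]]'|tail -5
python3 -c "
from h import *
goto([.42,.02,-.0103])"
```

```text
position: [0.4637, 0.0396, 0.2741]
eef_rot: [-0.008, 0.996, -0.088, 0.02]
wrist_force: [0.1, 0.4, -0.4]
gripper_width: 0.0929
finger_force: 0.0
position: [0.6611, 0.0046, 0.2778]
eef_rot: [-0.009, 0.991, -0.133, 0.017]
wrist_force: [-0.3, 0.3, -0.2]
gripper_width: 0.0928
finger_force: 0.0
t 14.62 pos [0.6611 0.0046 0.2778] tilt 2.2 x [ 0.96 -0.26  0.03] y [-0.26 -0.96 -0.02] z [ 0.04  0.01 -1.  ] q [-0.17  0.4   1.13  0.02  1.57  1.66]
shift [-0.2456  0.0551  0.2794]
position: [0.8421, -0.0452, 0.284]
eef_rot: [-0.009, 0.991, -0.133, 0.016]
wrist_force: [2.5, -1.1, 1.0]
gripper_width: 0.0928
finger_force: 0.0
t 15.03 pos [ 0.8421 -0.0452  0.284 ] tilt 2.2 x [ 0.96 -0.26  0.03] y [-0.26 -0.96 -0.02] z [ 0.04  0.01 -1.  ] q [-0.2   0.86  0.32  0.02  1.93  1.65]
shift [-0.433   0.055   0.2802]
position: [0.8946, -0.08, 0.2355]
eef_rot: [-0.01, 0.99, -0.133, 0.037]
wrist_force: [0.2, -0.1, 0.3]
gripper_width: 0.0929
finger_force: 0.0
t 15.45 pos [ 0.8946 -0.08    0.2355] tilt 4.4 x [ 0.96 -0.26  0.07] y [-0.26 -0.96 -0.03] z [ 0.08  0.01 -1.  ] q [-0.22  0.99  0.19  0.03  1.9   1.62]
shift [-0.5003  0.0354  0.21  ]
```

```bash
python3 -m jog '[[0.5,0,-0.1,0,1],[0.5,0,-0.1,0,1],[0.5,0,-0.1,0,1],[0.5,0,-0.1,0,1],[0.5,0,-0.1,0,1]]'|tail -5|head -2
python3 -m jog '[[0.5,0,-0.1,0,1],[0.5,0,-0.1,0,1],[0.5,0,-0.1,0,1],[0.5,0,-0.1,0,1],[0.5,0,-0.1,0,1]]'|tail -5|head -2
python3 -c "
from h import *
goto([.42,.02,-.0103])"
python3 -m jog '[[1,0,0,0,1],[1,0,0,0,1],[1,0,0,0,1],[1,0,0,0,1],[1,0,0,0,1]]'|tail -5|head -2
python3 -c "
from h import *
goto([.42,.02,-.0103])"
```

```text
position: [0.9161, -0.1097, 0.2159]
eef_rot: [-0.01, 0.989, -0.133, 0.056]
position: [0.9337, -0.1349, 0.2035]
eef_rot: [-0.01, 0.988, -0.133, 0.076]
t 16.28 pos [ 0.9337 -0.1349  0.2035] tilt 8.7 x [ 0.95 -0.26  0.15] y [-0.26 -0.96 -0.04] z [ 0.15  0.   -0.99] q [-0.28  1.03  0.19  0.04  1.78  1.57]
shift [-0.5619 -0.0067  0.1332]
position: [0.9603, -0.1592, 0.167]
eef_rot: [-0.01, 0.987, -0.133, 0.095]
t 16.7 pos [ 0.9603 -0.1592  0.167 ] tilt 11.0 x [ 0.95 -0.26  0.18] y [-0.26 -0.96 -0.04] z [ 0.19 -0.01 -0.98] q [-0.3   1.07  0.19  0.05  1.7   1.55]
shift [-0.5915 -0.0243  0.0704]
```

```bash
python3 -m jog '[[1,0,-0.3,0,1],[1,0,-0.3,0,1],[1,0,-0.3,0,1],[1,0,-0.3,0,1],[1,0,-0.3,0,1]]'|tail -5|head -2
python3 -m jog '[[1,0,-0.3,0,1],[1,0,-0.3,0,1],[1,0,-0.3,0,1],[1,0,-0.3,0,1],[1,0,-0.3,0,1]]'|tail -5|head -1
python3 -m jog '[[1,0,-0.2,0,1],[1,0,-0.2,0,1],[1,0,-0.2,0,1],[1,0,-0.2,0,1],[1,0,-0.2,0,1]]'|tail -5|head -1
python3 -m jog '[[1,0,-0.2,0,1],[1,0,-0.2,0,1],[1,0,-0.2,0,1],[1,0,-0.2,0,1],[1,0,-0.2,0,1]]'|tail -5|head -2
python3 -c "
from h import *
goto([.42,.02,-.0103])"
```

```text
position: [0.9648, -0.1775, 0.196]
eef_rot: [-0.008, 0.984, -0.133, 0.118]
position: [0.9675, -0.1926, 0.2221]
position: [0.9754, -0.2064, 0.2366]
position: [0.9816, -0.2183, 0.2578]
eef_rot: [-0.004, 0.975, -0.133, 0.178]
t 18.37 pos [ 0.9816 -0.2183  0.2578] tilt 20.5 x [ 0.9  -0.26  0.35] y [-0.26 -0.96 -0.05] z [ 0.35 -0.04 -0.94] q [-0.36  0.99  0.19  0.09  1.62  1.5 ]
shift [-0.661  -0.0706  0.0462]
```

```bash
python3 -m jog '[[1,-0.1,-0.1,0,1],[1,-0.1,-0.1,0,1],[1,-0.1,-0.1,0,1],[1,-0.1,-0.1,0,1],[1,-0.1,-0.1,0,1]]'|tail -5|head -2
python3 -m jog '[[1,-0.1,0,0,1],[1,-0.1,0,0,1],[1,-0.1,0,0,1],[1,-0.1,0,0,1],[1,-0.1,0,0,1]]'|tail -5|head -1
python3 -m jog '[[1,-0.1,0,0,1],[1,-0.1,0,0,1],[1,-0.1,0,0,1],[1,-0.1,0,0,1],[1,-0.1,0,0,1]]'|tail -5|head -1
python3 -m jog '[[1,-0.1,0,0,1],[1,-0.1,0,0,1],[1,-0.1,0,0,1],[1,-0.1,0,0,1],[1,-0.1,0,0,1]]'|tail -5|head -2
python3 -m jog '[[1,-0.1,0.1,0,1],[1,-0.1,0.1,0,1],[1,-0.1,0.1,0,1],[1,-0.1,0.1,0,1],[1,-0.1,0.1,0,1]]'|tail -5|head -1
python3 -m jog '[[1,-0.1,0.1,0,1],[1,-0.1,0.1,0,1],[1,-0.1,0.1,0,1],[1,-0.1,0.1,0,1],[1,-0.1,0.1,0,1]]'|tail -5|head -2
python3 -c "
from h import *
goto([.42,.02,-.0103])"
```

```text
position: [0.9967, -0.2119, 0.267]
eef_rot: [-0.002, 0.971, -0.132, 0.198]
position: [1.0157, -0.2084, 0.2674]
position: [1.0306, -0.2055, 0.2767]
position: [1.0422, -0.2032, 0.2922]
eef_rot: [0.002, 0.957, -0.132, 0.259]
position: [1.0581, -0.2021, 0.2967]
position: [1.0703, -0.2012, 0.31]
eef_rot: [0.004, 0.945, -0.13, 0.299]
t 20.87 pos [ 1.0703 -0.2012  0.31  ] tilt 34.8 x [ 0.79 -0.24  0.57] y [-0.25 -0.97 -0.07] z [ 0.56 -0.09 -0.82] q [-0.32  0.98  0.19  0.1   1.38  1.53]
shift [-0.7474 -0.0292 -0.1225]
```

```bash
python3 -m jog '[[1,-0.1,0.1,0,1],[1,-0.1,0.1,0,1],[1,-0.1,0.1,0,1],[1,-0.1,0.1,0,1],[1,-0.1,0.1,0,1]]'|tail -5|head -1
python3 -m jog '[[1,-0.1,0.1,0,1],[1,-0.1,0.1,0,1],[1,-0.1,0.1,0,1],[1,-0.1,0.1,0,1],[1,-0.1,0.1,0,1]]'|tail -5|head -1
python3 -m jog '[[1,-0.1,0.1,0,1],[1,-0.1,0.1,0,1],[1,-0.1,0.1,0,1],[1,-0.1,0.1,0,1],[1,-0.1,0.1,0,1]]'|tail -5|head -1
python3 -m jog '[[1,-0.1,0.1,0,1],[1,-0.1,0.1,0,1],[1,-0.1,0.1,0,1],[1,-0.1,0.1,0,1],[1,-0.1,0.1,0,1]]'|tail -5|head -1
python3 -m jog '[[1,-0.1,0.1,0,1],[1,-0.1,0.1,0,1],[1,-0.1,0.1,0,1],[1,-0.1,0.1,0,1],[1,-0.1,0.1,0,1]]'|tail -5|head -1
python3 -m jog '[[1,-0.1,0.1,0,1],[1,-0.1,0.1,0,1],[1,-0.1,0.1,0,1],[1,-0.1,0.1,0,1],[1,-0.1,0.1,0,1]]'|tail -5|head -1
python3 -m jog '[[1,-0.1,0.1,0,1],[1,-0.1,0.1,0,1],[1,-0.1,0.1,0,1],[1,-0.1,0.1,0,1],[1,-0.1,0.1,0,1]]'|tail -5|head -1
python3 -m jog '[[1,-0.1,0.1,0,1],[1,-0.1,0.1,0,1],[1,-0.1,0.1,0,1],[1,-0.1,0.1,0,1],[1,-0.1,0.1,0,1]]'|tail -5|head -1
python3 -m jog '[[1,-0.1,0.1,0,1],[1,-0.1,0.1,0,1],[1,-0.1,0.1,0,1],[1,-0.1,0.1,0,1],[1,-0.1,0.1,0,1]]'|tail -5|head -1
python3 -c "
from h import *
goto([.42,.02,-.0103])"
```

```text
position: [1.0792, -0.2004, 0.3288]
position: [1.0852, -0.1997, 0.3524]
position: [1.0885, -0.1989, 0.3799]
position: [1.0893, -0.198, 0.4105]
position: [1.0879, -0.1971, 0.4438]
position: [1.0841, -0.1959, 0.4788]
position: [1.078, -0.1946, 0.5152]
position: [1.0698, -0.1929, 0.5528]
position: [1.0596, -0.1911, 0.5909]
t 24.62 pos [ 1.0596 -0.1911  0.5909] tilt 55.5 x [ 0.54 -0.2   0.82] y [-0.23 -0.97 -0.09] z [ 0.81 -0.13 -0.57] q [-0.33  0.75  0.19  0.15  1.24  1.54]
shift [-0.8785 -0.0041 -0.208 ]
```

```bash
cat > kin.py <<'E'
import numpy as np
from scipy.spatial.transform import Rotation as R
from scipy.optimize import least_squares
lo=np.array([-3.14,-.91,.19,-1.22,.22,-3.12]);hi=np.array([3.14,2.08,2.58,4.36,2.71,3.12])
def ori(q): return (R.from_euler('z',q[0])*R.from_euler('y',q[1]+q[2])*R.from_euler('z',q[3])*R.from_euler('y',q[4])*R.from_euler('z',q[5]-np.pi/2)).as_matrix()
def pos(q,k):
    a0,d,h,l1,l2,e,L=k; s=q[1]+q[2]
    w=np.array([a0+l1*np.sin(q[1])+l2*np.sin(s)+e*np.cos(s),d,h+l1*np.cos(q[1])+l2*np.cos(s)-e*np.sin(s)])
    return R.from_euler('z',q[0]).apply(w)+L*ori(q)[:,2]
D=[([-1.33282,.25925,1.53595,0,1.34801,-.2028],[.23455,-.4969,.19362]),([.17528,.29036,1.49332,.00132,1.35792,1.30289],[.52863,.20666,.19375]),
([.14304,.38826,.187,.00841,2.53905,1.27997],[.47408,.18211,.64992]),([.09781,.13306,.60549,.01476,2.36465,1.23865],[.40392,.15503,.63493]),
([.16,.3,1.61,.01,1.2,1.29],[.5279,.2013,.1409]),([-.24,.27,2.12,.03,.72,.86],[.4191,.0188,-.0043]),([-.26,-.01,1.9,.02,1.21,.86],[.4105,.0154,.1719]),
([-.17,.4,1.13,.02,1.57,1.66],[.6611,.0046,.2778]),([-.2,.86,.32,.02,1.93,1.65],[.8421,-.0452,.284]),([-.3,1.07,.19,.05,1.7,1.55],[.9603,-.1592,.167]),([-.32,.98,.19,.1,1.38,1.53],[1.0703,-.2012,.31]),([-.33,.75,.19,.15,1.24,1.54],[1.0596,-.1911,.5909])]
W=np.array([10]*4+[1]*8)
r=least_squares(lambda k:np.concatenate([w*(pos(q,k)-p) for (q,p),w in zip(D,W)]),[0,.11,.3,.4,.4,0,.25])
K=r.x
def ik(p,M,q0,n=30,seed=0):
    rng=np.random.default_rng(seed);best=None
    for i in range(n):
        st=np.clip(q0 if i==0 else lo+(hi-lo)*rng.random(6),lo+1e-3,hi-1e-3)
        f=lambda q:np.r_[pos(q,K)-p,.3*R.from_matrix(M.T@ori(q)).as_rotvec()]
        s=least_squares(f,st,bounds=(lo,hi),max_nfev=60)
        c=(np.sqrt(2*s.cost),s.x)
        if best is None or c[0]<best[0]-1e-5: best=c
        if i==0 and c[0]<1e-4: break
    return best
def tool(az,tilt):  # y horizontal, z pointing at azimuth az, tilt from straight down
    z=np.array([np.cos(az)*np.sin(tilt),np.sin(az)*np.sin(tilt),-np.cos(tilt)]); y=np.array([np.sin(az),-np.cos(az),0]); return np.c_[np.cross(y,z),y,z]
E
python3 - <<'E'
from kin import *
from h import robot,rot
print(K.round(4)); print([np.round(np.linalg.norm(pos(q,K)-p)*1e3,1) for q,p in D])
s=robot.state(); print(np.abs(ori(s['q'])-rot(s)).max(), s['q'])
B=.024
for az in (-.16,.3,.5,.7,.9):
    M=tool(az,np.radians(55.5)); z=M[:,2]
    g=lambda c:np.array(c)+(.019+B)*z   # reported TCP for grasp point c
    a=ik(g([.5275,.202,.04]),M,s['q']); out=[]
    for tw in(-128,128):
        N=M@R.from_euler('z',tw,degrees=True).as_matrix()
        b=ik(g([.4865,-.19,.12]),N,a[1]); out+= [b[0].round(4),b[1].round(2)]
    print(az,a[0].round(4),a[1].round(2),'|',*out)
E
```

```text
[-2.000e-04  1.108e-01  2.217e-01  5.352e-01  4.259e-01  6.020e-02
  3.919e-01]
[np.float64(0.0), np.float64(0.0), np.float64(0.1), np.float64(0.1), np.float64(2.3), np.float64(2.4), np.float64(4.9), np.float64(3.8), np.float64(5.2), np.float64(1.7), np.float64(4.9), np.float64(5.6)]
1.9393568296534767 [-0.33189774  0.75499054  0.18777051  0.14587274  1.24007775  1.54116312]
-0.16 0.0 [0.47 0.59 2.34 3.88 0.8  1.39] | 0.0 [-1.08  0.26  2.54  1.97  0.79 -0.28] 0.0 [-1.08  0.26  2.54  1.97  0.79 -2.1 ]
0.3 0.0 [0.02 0.59 2.51 2.86 0.93 1.58] | 0.0 [-1.24  0.36  2.31  1.29  1.03 -0.1 ] 0.0 [-1.24  0.36  2.31  1.29  1.03 -1.91]
0.5 0.0 [-0.17  0.59  2.5   2.44  0.93  1.61] | 0.0 [-1.23  0.41  2.18  1.11  1.14 -0.06] 0.0 [-1.23  0.41  2.18  1.11  1.14 -1.87]
0.7 0.0 [-0.31  0.59  2.43  2.05  0.91  1.7 ] | 0.0 [-1.2   0.48  2.04  0.96  1.26 -0.04] 0.0 [-1.2   0.48  2.04  0.96  1.26 -1.85]
0.9 0.0 [-0.39  0.59  2.33  1.7   0.92  1.84] | 0.0 [-1.15  0.54  1.9   0.84  1.38 -0.04] 0.0 [-1.15  0.54  1.9   0.84  1.38 -1.85]
```

```bash
sed -i 's/q\[5\]-np.pi\/2/q[5]+np.pi\/2/' kin.py
cat >> kin.py <<'E'
lo2=lo.copy(); lo2[2]=.187
def row(q,d,tw,w):
    M=ori(q); n=np.linalg.norm(d); d=d*min(1,.0417/n) if n>0 else d
    tp=pos(q,K)+M@d; TM=M@R.from_euler('z',np.clip(tw,-7.16,7.16),degrees=True).as_matrix()
    f=lambda x:np.r_[pos(x,K)-tp,w*R.from_matrix(TM.T@ori(x)).as_rotvec()]
    m=np.array([2.57,2.57,3.14,3.14,3.14,3.14])*.7/12
    return least_squares(f,np.clip(q,lo2+1e-6,hi-1e-6),bounds=(np.maximum(lo2,q-m-1e-5),np.minimum(hi,q+m+1e-5)),max_nfev=20).x
def call(q,d,tw=0,w=1,n=5):
    M0=ori(q);p=pos(q,K)+M0@np.array(d,float);TM=M0@R.from_euler('z',tw,degrees=True).as_matrix()
    for _ in range(n):
        M=ori(q); q=row(q,M.T@(p-pos(q,K)),np.degrees(R.from_matrix(M.T@TM).as_rotvec()[2]),w)
    return q
def desc(q):
    M=ori(q);z=M[:,2]; return 'pos',pos(q,K).round(3),'tilt',np.degrees(np.arccos(-z[2])).round(1),'az',np.arctan2(z[1],z[0]).round(2),'yz',M[2,1].round(2),'q',q.round(2)
E
python3 - <<'E'
from kin import *
from h import robot,rot
s=robot.state(); print(np.abs(ori(s['q'])-rot(s)).max())
for w in(.7,1,1.4):
    q=np.array([-.32,.98,.19,.1,1.38,1.53])
    for i in range(9): q=call(q,[1,-.1,.1],0,w)
    print(w,*desc(q))
T=dict(np.load('top0.npz'))
from h import P
for u,v in [(30,50),(60,25),(25,150),(30,230),(70,40),(25,280),(105,180),(100,310),(275,113),(10,100)]: print((u,v),P(T,u,v).round(2))
E
```

```text
4.440892098500626e-16
0.7 pos [ 0.983 -0.178  0.966] tilt 90.3 az -0.17 yz -0.11 q [-0.37  0.53  0.19  0.26  0.86  1.51]
1 pos [ 1.056 -0.187  0.724] tilt 68.3 az -0.16 yz -0.1 q [-0.34  0.68  0.19  0.18  1.1   1.53]
1.4 pos [ 1.07  -0.186  0.559] tilt 53.6 az -0.16 yz -0.09 q [-0.32  0.78  0.19  0.14  1.25  1.54]
(30, 50) [ 1.31  1.3  -0.52]
(60, 25) [ 1.55  1.33 -0.76]
(25, 150) [ 0.87  1.33 -0.59]
(30, 230) [ 0.52  1.39 -0.75]
(70, 40) [ 1.44  1.24 -0.69]
(25, 280) [ 0.33  1.08 -0.3 ]
(105, 180) [0.66 0.61 0.09]
(100, 310) [0.31 0.57 0.13]
(275, 113) [0.86 0.14 0.09]
(10, 100) [ 1.04  1.27 -0.4 ]
```

```bash
cat > sim1.py <<'E'
from kin import *
from h import robot
q0=robot.state()['q'].copy(); w=1.36
p0=pos(q0,K)
def run(dirs,q,v=False):
    for d in dirs:
        M=ori(q); c=(M.T@np.array(d)); q=call(q,c,0,w)
        if v: print('shift',c.round(2),*desc(q))
    return q
# phase 1: slide left along the limit; phase 2: push along arm direction with slope
res=[]
for th in(.6,.9,1.2,1.5):
  for sl in(0,-.3,.3):
    for n1 in(3,4,5):
        q=q0
        d=[]
        for i in range(16):
            a=q[0]+.1 + (th if i<n1 else 0)
            v=np.array([np.cos(a),np.sin(a),sl if i>=n1 else -.4]); v/=np.linalg.norm(v)*1.0
            q=run([v],q); z=ori(q)[:,2]
            if np.arctan2(z[1],z[0])>.45: break
        res.append((i+1,th,sl,n1,desc(q)))
for r in sorted(res,key=lambda r:r[0])[:10]: print(r)
E
timeout 500 python3 sim1.py
```

```text
(16, 0.6, 0, 3, ('pos', array([1.331, 0.044, 0.098]), 'tilt', np.float64(72.9), 'az', np.float64(-0.04), 'yz', np.float64(-0.16), 'q', array([-0.05,  1.43,  0.19,  0.05,  0.25,  1.69])))
(16, 0.6, 0, 4, ('pos', array([1.32 , 0.147, 0.087]), 'tilt', np.float64(72.1), 'az', np.float64(-0.0), 'yz', np.float64(-0.17), 'q', array([ 0.04,  1.44,  0.19, -0.14,  0.26,  1.91])))
(16, 0.6, 0, 5, ('pos', array([1.301, 0.245, 0.074]), 'tilt', np.float64(71.2), 'az', np.float64(0.04), 'yz', np.float64(-0.19), 'q', array([ 0.13,  1.45,  0.19, -0.32,  0.28,  2.11])))
(16, 0.6, -0.3, 3, ('pos', array([ 1.293,  0.057, -0.123]), 'tilt', np.float64(64.5), 'az', np.float64(-0.05), 'yz', np.float64(-0.15), 'q', array([-0.04,  1.61,  0.19, -0.07,  0.22,  1.81])))
(16, 0.6, -0.3, 4, ('pos', array([ 1.275,  0.178, -0.137]), 'tilt', np.float64(65.1), 'az', np.float64(-0.03), 'yz', np.float64(-0.16), 'q', array([ 0.09,  1.63,  0.19, -0.51,  0.22,  2.3 ])))
(16, 0.6, -0.3, 5, ('pos', array([ 1.252,  0.27 , -0.156]), 'tilt', np.float64(65.8), 'az', np.float64(0.0), 'yz', np.float64(-0.17), 'q', array([ 0.17,  1.65,  0.19, -0.79,  0.22,  2.61])))
(16, 0.6, 0.3, 3, ('pos', array([1.309, 0.037, 0.373]), 'tilt', np.float64(77.1), 'az', np.float64(-0.05), 'yz', np.float64(-0.16), 'q', array([-0.06,  1.17,  0.19,  0.04,  0.44,  1.7 ])))
(16, 0.6, 0.3, 4, ('pos', array([1.3  , 0.139, 0.355]), 'tilt', np.float64(75.9), 'az', np.float64(-0.01), 'yz', np.float64(-0.17), 'q', array([ 0.03,  1.18,  0.19, -0.08,  0.45,  1.83])))
(16, 0.6, 0.3, 5, ('pos', array([1.284, 0.238, 0.335]), 'tilt', np.float64(74.6), 'az', np.float64(0.03), 'yz', np.float64(-0.19), 'q', array([ 0.13,  1.19,  0.19, -0.2 ,  0.47,  1.97])))
(16, 0.9, 0, 3, ('pos', array([1.313, 0.199, 0.096]), 'tilt', np.float64(72.2), 'az', np.float64(0.02), 'yz', np.float64(-0.18), 'q', array([ 0.08,  1.43,  0.19, -0.22,  0.27,  1.99])))
```

```bash
cat > sim2.py <<'E'
from kin import *
from h import robot
from multiprocessing import Pool
q0=robot.state()['q'].copy(); w=1.36
def go(q,p,nmax=8):
    n=0
    while n<nmax and np.linalg.norm(pos(q,K)-p)>.01:
        d=ori(q).T@(np.array(p)-pos(q,K)); m=np.linalg.norm(d); q=call(q,d*min(1,.2/m),0,w); n+=1
    return q,n
def az(q): z=ori(q)[:,2]; return np.arctan2(z[1],z[0])
def f(p):
    q,n=go(q0,p); out=[]
    for a,sl in [(1.2,0),(1.6,0),(2.2,0),(2.2,.3),(2.2,-.3),(2.8,0),(.8,0)]:
        v=np.array([np.cos(a),np.sin(a),sl]); x=q
        for i in range(6): x=call(x,ori(x).T@v,0,w)
        out.append(((az(x)-az(q)).round(3),a,sl,n,p,az(q).round(2),desc(q)[3],desc(x)))
    return max(out,key=lambda o:o[0])
if __name__=='__main__':
    P=[(x,y,z) for x in(.3,.4,.5,.6) for y in(-.55,-.4,-.25,-.1,.1,.3) for z in(.2,.35,.5)]
    with Pool() as pl: r=pl.map(f,P)
    for o in sorted(r,key=lambda o:-o[0])[:14]: print(*o)
E
time timeout 550 python3 sim2.py
```

```text
0.308 1.6 0 8 (0.3, -0.1, 0.2) -0.04 51.7 ('pos', array([ 0.267, -0.028,  0.208]), 'tilt', np.float64(52.6), 'az', np.float64(0.27), 'yz', np.float64(-0.29), 'q', array([-3.14, -0.74,  2.58, -0.26,  2.19, -1.51]))
0.304 1.6 0 8 (0.3, -0.1, 0.35) -0.03 52.5 ('pos', array([ 0.268, -0.027,  0.35 ]), 'tilt', np.float64(53.5), 'az', np.float64(0.27), 'yz', np.float64(-0.3), 'q', array([-3.14, -0.83,  2.26, -0.42,  2.59, -1.72]))
0.274 1.6 0 4 (0.6, -0.1, 0.2) -0.17 54.0 ('pos', array([ 0.602,  0.596, -0.07 ]), 'tilt', np.float64(60.0), 'az', np.float64(0.11), 'yz', np.float64(-0.23), 'q', array([ 0.95,  0.97,  1.63,  4.36,  0.76, -1.9 ]))
0.27 1.6 0 7 (0.4, -0.1, 0.2) -0.16 52.0 ('pos', array([0.306, 0.144, 0.209]), 'tilt', np.float64(52.3), 'az', np.float64(0.11), 'yz', np.float64(-0.22), 'q', array([-0.02, -0.91,  2.58,  0.19,  0.57,  1.61]))
0.268 2.2 -0.3 7 (0.3, 0.1, 0.2) -0.11 53.0 ('pos', array([0.233, 0.171, 0.153]), 'tilt', np.float64(43.5), 'az', np.float64(0.16), 'yz', np.float64(-0.21), 'q', array([ 0.85, -0.56,  2.58, -0.81,  0.66,  3.12]))
0.243 2.2 0 8 (0.3, -0.1, 0.5) -0.0
[... 1230 characters left out ...]
.52,  1.65]))
0.224 2.2 0 5 (0.3, -0.25, 0.35) -0.16 54.7 ('pos', array([-0.357, -0.093,  0.354]), 'tilt', np.float64(54.0), 'az', np.float64(0.06), 'yz', np.float64(-0.2), 'q', array([-3.14,  0.5 ,  1.18, -0.07,  2.4 , -1.41]))
0.224 1.6 0 4 (0.6, -0.25, 0.2) -0.16 54.9 ('pos', array([ 0.594,  0.537, -0.028]), 'tilt', np.float64(59.7), 'az', np.float64(0.06), 'yz', np.float64(-0.2), 'q', array([ 0.92,  0.86,  1.76,  4.36,  0.77, -1.91]))
0.222 2.2 0 4 (0.4, -0.25, 0.35) -0.16 55.0 ('pos', array([-0.173, -0.094,  0.352]), 'tilt', np.float64(53.7), 'az', np.float64(0.06), 'yz', np.float64(-0.2), 'q', array([-3.14,  0.17,  1.65, -0.06,  2.25, -1.4 ]))
real	1m51.305s
user	6m44.768s
sys	0m0.249s
```

```bash
cat > sim3.py <<'E'
from sim2 import *
B=.024
lev=lambda q: np.degrees(np.arctan2(ori(q)[2,1],ori(q)[2,0]))
q=q0; print(lev(q))
q=call(q,ori(q).T@(np.array([.9,-.17,.45])-pos(q,K)),lev(q) ,w); print(*desc(q),lev(q))
for p in [(.7,-.15,.3),(.55,-.12,.25)]:
    q,n=go(q,p); print(n,*desc(q))
z=ori(q)[:,2]; jar=np.array([.5275,.202,.042])
for back in(.12,.0):
    q,n=go(q,jar+(.019+B-back)*z); print('jar',back,n,*desc(q))
qj=q
q,n=go(q,jar+(.019+B)*z+[0,0,.12]); print('lift',n,*desc(q))
q,n=go(q,np.array([.47,-.19,.18])+(.019+B)*z); print('sieve',n,*desc(q))
be=np.arccos(-z[2]); phi=np.degrees(np.arccos((np.cos(np.radians(96))-np.cos(be)**2)/np.sin(be)**2)); print('phi',phi)
for sg in(-1,1):
    x=q
    for i in range(5): x=call(x,[0,0,0],sg*phi/5,w)
    a=ori(x)@ori(q).T@np.array([0,0,1]); print(sg,*desc(x),'axis',a.round(3))
    # clearance
    M=ori(x); g=np.mgrid
    fb=np.array([(i,s*j,k) for i in(-.011,0,.011) for j in(.034,.045,.056,.065) for s in(-1,1) for k in np.linspace(-.065,.019,15)])
    bb=np.array([(i,j,k) for i in np.linspace(-.0375,.0375,7) for j in np.linspace(-.094,.094,21) for k in np.linspace(-.2,-.065,14)])
    th=np.linspace(0,2*np.pi,24); e1=np.cross(a,[0,0,1]);e1/=np.linalg.norm(e1);e2=np.cross(a,e1)
    jb=np.array([a*h+.034*(np.cos(t)*e1+np.sin(t)*e2) for h in np.linspace(-.038,.022,7) for t in th])
    A=np.r_[fb@M.T,bb@M.T,jb]; nm=np.r_[[0]*len(fb),[1]*len(bb),[2]*len(jb)]
    ah=a[:2]/np.linalg.norm(a[:2]); R_=[]
    for dx in np.arange(-.06,.061,.01):
        for dy in np.arange(-.06,.061,.01):
            c=np.array([dx,dy]); land=c+ah*(.022+.02); 
            rr=np.hypot(A[:,0]+dx,A[:,1]+dy)
            req=np.where(rr<.066,.042,np.where(rr<.083,.072,0.004))-A[:,2]
            R_.append((req.max().round(4),np.hypot(*land).round(3),dx.round(2),dy.round(2),nm[req.argmax()]))
    for o in sorted([r for r in R_ if r[1]<.026])[:6]: print(o)
E
python3 sim3.py
```

```text
-6.507478140190136
pos [ 0.939 -0.176  0.484] tilt 55.0 az -0.16 yz -0.0 q [-0.37  0.37  1.08  0.25  0.75  1.27] -0.007394406099481356
2 pos [ 0.7  -0.15  0.3 ] tilt 55.0 az -0.16 yz -0.0 q [-0.53  0.03  1.97  0.96  0.37  0.42]
1 pos [ 0.55 -0.12  0.25] tilt 55.0 az -0.16 yz -0.0 q [-0.76 -0.23  2.33  1.26  0.5  -0.01]
jar 0.12 4 pos [0.465 0.212 0.086] tilt 53.8 az -0.06 yz -0.05 q [ 0.58  0.28  2.48  4.05  0.66 -1.88]
jar 0.0 1 pos [0.562 0.196 0.017] tilt 53.8 az -0.06 yz -0.05 q [ 0.37  0.55  2.38  3.66  0.75 -1.64]
lift 1 pos [0.562 0.196 0.137] tilt 53.9 az -0.06 yz -0.05 q [ 0.37  0.19  2.31  4.1   0.43 -2.16]
sieve 3 pos [ 0.505 -0.196  0.155] tilt 54.2 az -0.14 yz -0.01 q [-1.15  0.    2.47  1.54  0.76 -0.69]
phi 130.35866508296064
-1 pos [ 0.505 -0.196  0.155] tilt 54.2 az -0.14 yz 0.63 q [-1.15  0.    2.47  1.54  0.76 -2.97] axis [-0.689  0.719 -0.085]
(np.float64(0.0995), np.float64(0.022), np.float64(0.02), np.float64(-0.01), np.int64(0))
(np.float64(0.1064), np.float64(0.02), np.float64(0.03), np.float64(-0.01), np.int64(1))
(np.float64(0.1122), np.float64(0.023), np.fl
[... 269 characters left out ...]
oat64(0.04), np.float64(-0.02), np.int64(0))
1 pos [ 0.505 -0.196  0.155] tilt 54.2 az -0.14 yz -0.61 q [-1.15  0.    2.47  1.54  0.76  1.58] axis [-0.858 -0.506 -0.085]
(np.float64(0.0987), np.float64(0.02), np.float64(0.02), np.float64(0.01), np.int64(0))
(np.float64(0.1057), np.float64(0.022), np.float64(0.03), np.float64(0.0), np.int64(1))
(np.float64(0.1114), np.float64(0.022), np.float64(0.04), np.float64(0.0), np.int64(1))
(np.float64(0.1169), np.float64(0.012), np.float64(0.04), np.float64(0.01), np.int64(0))
(np.float64(0.1169), np.float64(0.013), np.float64(0.03), np.float64(0.01), np.int64(0))
(np.float64(0.1169), np.float64(0.016), np.float64(0.02), np.float64(0.02), np.int64(0))
```

```bash
cat > plan.py <<'E'
from sim2 import *
import sys
def plan(pts,q=None):
    q=robot.state()['q'].copy() if q is None else q
    for p in pts:
        for n in range(8):
            D=ori(q).T@(np.array(p)-pos(q,K)); m=np.linalg.norm(D)
            if m<.004: break
            c=(D*min(1,.19/m)).round(3); q=call(q,c,0,w); print('row',c,*desc(q))
    return q
E
python3 - <<'E'
from plan import *
q=q0
M=ori(q); c=M.T@(np.array([.9,-.17,.45])-pos(q,K)); print(c.round(3))
q=call(q,c,-6.5,w)
q=plan([(.7,-.15,.3),(.55,-.12,.25),(.5,.05,.22)],q)
z=ori(q)[:,2]; q=plan([np.array([.5275,.202,.042])+(.043-.12)*z],q)
E
```

```text
[-0.206  0.029 -0.054]
row [-0.181  0.009 -0.057] pos [ 0.789 -0.16   0.368] tilt 55.0 az -0.16 yz -0.0 q [-0.45  0.14  1.67  0.56  0.46  0.89]
row [-0.107  0.005 -0.034] pos [ 0.7  -0.15  0.3 ] tilt 55.0 az -0.16 yz -0.0 q [-0.53  0.03  1.97  0.96  0.37  0.42]
row [-0.129 -0.005 -0.097] pos [ 0.55 -0.12  0.25] tilt 55.0 az -0.16 yz -0.0 q [-0.76 -0.23  2.33  1.26  0.5  -0.01]
row [-0.069 -0.16  -0.046] pos [0.482 0.015 0.237] tilt 54.7 az -0.14 yz -0.01 q [-0.34 -0.41  2.46  0.84  0.22  0.64]
row [-0.006 -0.037  0.02 ] pos [0.49  0.031 0.23 ] tilt 54.0 az -0.09 yz -0.03 q [-0.31 -0.37  2.45  0.94  0.22  0.56]
row [-0.004 -0.02   0.013] pos [0.495 0.039 0.224] tilt 53.8 az -0.07 yz -0.05 q [-0.3  -0.35  2.45  1.05  0.22  0.45]
row [-0.002 -0.011  0.006] pos [0.497 0.044 0.222] tilt 53.6 az -0.05 yz -0.05 q [-0.29 -0.33  2.45  1.1   0.22  0.4 ]
row [-0.001 -0.006  0.003] pos [0.498 0.047 0.221] tilt 53.6 az -0.04 yz -0.06 q [-0.29 -0.33  2.45  1.12  0.22  0.38]
row [-0.129 -0.133  0.043] pos [0.47  0.079 0.168] tilt 53.0 az 0.01 yz -0.08 q [-0.24 -0.25  2.58  2.02  0.22 -0.51]
row [-0.078 -0.118  0.046] pos [0.475 0.128 0.135] tilt 52.0 az 0.06 yz -0.11 q [-0.01 -0.07  2.58  2.94  0.28 -1.28]
row [-0.05  -0.071  0.025] pos [0.465 0.205 0.088] tilt 51.9 az 0.08 yz -0.12 q [ 0.37  0.2   2.55  3.58  0.54 -1.63]
```

Run:
```python
from plan import *
import io,contextlib
q=call(q0,[-.206,.029,-.054],-6.5,w)
q=plan([(.7,-.15,.3)],q)
for v in ([(.55,-.12,.15),(.52,.1,.13)],[(.6,-.15,.14),(.6,.05,.13)],[(.5,-.15,.17),(.5,.08,.13)],[(.65,-.1,.13),(.55,.1,.12)],[(.6,-.3,.2),(.55,-.1,.13),(.55,.1,.12)]):
    b=io.StringIO()
    with contextlib.redirect_stdout(b):
        x=plan(v,q); z=ori(x)[:,2]; x=plan([np.array([.5275,.202,.042])+(.043-.12)*z],x)
    print(v,b.getvalue().count('row'),*desc(x))
```

```text
row [-0.181  0.008 -0.057] pos [ 0.789 -0.159  0.368] tilt 55.0 az -0.16 yz -0.0 q [-0.45  0.13  1.67  0.56  0.46  0.89]
row [-0.107  0.005 -0.034] pos [ 0.7  -0.15  0.3 ] tilt 55.0 az -0.16 yz -0.0 q [-0.53  0.03  1.97  0.96  0.37  0.42]
[(0.55, -0.12, 0.15), (0.52, 0.1, 0.13)] 5 pos [0.466 0.209 0.088] tilt 53.6 az -0.11 yz -0.03 q [ 0.61  0.28  2.45  4.17  0.67 -1.97]
[(0.6, -0.15, 0.14), (0.6, 0.05, 0.13)] 6 pos [0.467 0.21  0.088] tilt 53.1 az -0.12 yz -0.02 q [ 0.62  0.28  2.43  4.23  0.66 -2.03]
[(0.5, -0.15, 0.17), (0.5, 0.08, 0.13)] 6 pos [0.466 0.209 0.088] tilt 53.7 az -0.1 yz -0.03 q [ 0.6   0.29  2.46  4.14  0.67 -1.95]
[(0.65, -0.1, 0.13), (0.55, 0.1, 0.12)] 5 pos [0.467 0.209 0.089] tilt 52.7 az -0.12 yz -0.02 q [ 0.61  0.27  2.43  4.24  0.64 -2.04]
[(0.6, -0.3, 0.2), (0.55, -0.1, 0.13), (0.55, 0.1, 0.12)] 7 pos [0.465 0.21  0.087] tilt 54.6 az -0.12 yz -0.02 q [ 0.64  0.31  2.44  4.19  0.71 -1.96]
```

Tilt holds at about 54° this way, so I'll follow the first path.

```bash
python3 -m jog '[[-0.206,0.029,-0.054,-0.145,1],[-0.206,0.029,-0.054,-0.145,1],[-0.206,0.029,-0.054,-0.145,1],[-0.206,0.029,-0.054,-0.145,1],[-0.206,0.029,-0.054,-0.145,1]]'|grep pos
python3 -m jog '[[-0.181,0.008,-0.057,0,1],[-0.181,0.008,-0.057,0,1],[-0.181,0.008,-0.057,0,1],[-0.181,0.008,-0.057,0,1],[-0.181,0.008,-0.057,0,1]]'|grep pos
python3 -m jog '[[-0.107,0.005,-0.034,0,1],[-0.107,0.005,-0.034,0,1],[-0.107,0.005,-0.034,0,1],[-0.107,0.005,-0.034,0,1],[-0.107,0.005,-0.034,0,1]]'|grep pos
python3 - <<'E'
from plan import *
q=robot.state()['q'].copy(); print(robot.state()['t'],*desc(q))
q=plan([(.55,-.12,.15),(.52,.1,.13)],q); z=ori(q)[:,2]; q=plan([np.array([.5275,.202,.042])+(.043-.12)*z],q)
E
```

```text
position: [0.9389, -0.1752, 0.485]
position: [0.7878, -0.1576, 0.3643]
position: [0.7024, -0.1493, 0.2988]
25.8667 pos [ 0.703 -0.149  0.299] tilt 55.4 az -0.16 yz -0.0 q [-0.53  0.04  1.97  1.    0.36  0.39]
row [-0.186 -0.003 -0.038] pos [ 0.571 -0.125  0.188] tilt 54.5 az -0.16 yz -0.0 q [-0.71 -0.04  2.38  1.74  0.44 -0.52]
row [-0.044 -0.002  0.004] pos [ 0.549 -0.12   0.15 ] tilt 54.4 az -0.16 yz -0.0 q [-0.75  0.03  2.48  1.98  0.52 -0.83]
row [-0.047 -0.181 -0.035] pos [0.516 0.023 0.146] tilt 54.0 az -0.14 yz -0.02 q [-0.23 -0.04  2.55  2.9   0.32 -1.38]
row [-0.018 -0.076  0.004] pos [0.52 0.1  0.13] tilt 54.1 az -0.11 yz -0.03 q [ 0.11  0.09  2.5   3.6   0.42 -1.83]
row [-0.077 -0.1   -0.029] pos [0.465 0.209 0.088] tilt 54.0 az -0.11 yz -0.03 q [ 0.62  0.29  2.45  4.16  0.68 -1.96]
```

```bash
python3 -m jog '[[-0.186,-0.003,-0.038,0,1],[-0.186,-0.003,-0.038,0,1],[-0.186,-0.003,-0.038,0,1],[-0.186,-0.003,-0.038,0,1],[-0.186,-0.003,-0.038,0,1]]'|grep pos
python3 -m jog '[[-0.044,-0.002,0.004,0,1],[-0.044,-0.002,0.004,0,1],[-0.044,-0.002,0.004,0,1],[-0.044,-0.002,0.004,0,1],[-0.044,-0.002,0.004,0,1]]'|grep pos
python3 -m jog '[[-0.047,-0.181,-0.035,0,1],[-0.047,-0.181,-0.035,0,1],[-0.047,-0.181,-0.035,0,1],[-0.047,-0.181,-0.035,0,1],[-0.047,-0.181,-0.035,0,1]]'|grep pos
python3 - <<'E'
from plan import *
q=robot.state()['q'].copy(); print(robot.state()['t'],*desc(q))
q=plan([(.52,.1,.13)],q); z=ori(q)[:,2]; q=plan([np.array([.5275,.202,.042])+(.043-.12)*z],q)
E
```

```text
position: [0.6032, -0.1301, 0.2004]
position: [0.5827, -0.1244, 0.1616]
position: [0.5705, 0.0035, 0.1538]
27.1167 pos [0.571 0.003 0.154] tilt 56.1 az -0.16 yz -0.0 q [-0.23  0.07  2.46  2.97  0.37 -1.45]
row [-0.057 -0.087 -0.041] pos [0.52 0.1  0.13] tilt 56.2 az -0.14 yz -0.01 q [ 0.17  0.14  2.52  3.67  0.53 -1.85]
row [-0.078 -0.101 -0.034] pos [0.464 0.211 0.085] tilt 56.2 az -0.14 yz -0.01 q [ 0.68  0.35  2.44  4.2   0.77 -1.92]
```

```bash
python3 -m jog '[[-0.057,-0.087,-0.041,0,1],[-0.057,-0.087,-0.041,0,1],[-0.057,-0.087,-0.041,0,1],[-0.057,-0.087,-0.041,0,1],[-0.057,-0.087,-0.041,0,1]]'|grep pos
python3 -m jog '[[-0.078,-0.101,-0.034,0,1],[-0.078,-0.101,-0.034,0,1],[-0.078,-0.101,-0.034,0,1],[-0.078,-0.101,-0.034,0,1],[-0.078,-0.101,-0.034,0,1]]'
python3 - <<'E'
from plan import *
from h import *
q=robot.state()['q'].copy(); print(robot.state()['t'],*desc(q))
s=robot.state();M=rot(s);p=s['position']
S=grab('side'); z=S['z_map']
v,u=np.mgrid[0:400,0:640]
C=np.stack([(u-S['cx'])/S['fx']*z,(v-S['cy'])/S['fy']*z,z],-1)@S['R'].T+S['xyz']
L=(C-p)@M; m=(abs(L[...,0])<.045)&(abs(L[...,1])<.11)&(L[...,2]>-.2)&(L[...,2]<.03)&(z>0)&(C[...,2]>.07)
L=L[m]
for a in np.arange(-.2,.03,.01):
    k=L[(L[:,2]>a)&(L[:,2]<a+.01)]
    if len(k): print(a.round(2),len(k),k.min(0).round(3),k.max(0).round(3))
u,v=map(int,proj(S,p)); 
a=S['pixels'].copy()
cv2.imwrite('pics/j1.png',cv2.resize(a[v-70:v+80,u-100:u+100],None,fx=4,fy=4))
q=plan([np.array([.5275,.202,.042])+(.043)*M[:,2]],q)
E
```

```text
position: [0.5168, 0.104, 0.1276]
t: 27.95
position: [0.4631, 0.2174, 0.0822]
eef_rot: [0.032, 0.88, -0.069, 0.468]
wrist_force: [0.6, 1.1, 1.0]
gripper_width: 0.0929
finger_force: 0.0
27.95 pos [0.464 0.217 0.082] tilt 56.0 az -0.15 yz -0.01 q [ 0.7   0.36  2.43  4.23  0.77 -1.94]
-0.2 366 [-0.033 -0.043 -0.2  ] [ 0.039  0.016 -0.19 ]
-0.19 209 [-0.019 -0.042 -0.19 ] [ 0.023  0.015 -0.18 ]
-0.18 293 [-0.018 -0.042 -0.18 ] [ 0.027  0.017 -0.17 ]
-0.17 284 [-0.021 -0.042 -0.17 ] [ 0.027  0.017 -0.16 ]
-0.16 942 [-0.037 -0.096 -0.16 ] [ 0.038  0.094 -0.15 ]
-0.15 658 [-0.033 -0.095 -0.15 ] [ 0.039  0.091 -0.14 ]
-0.14 505 [-0.031 -0.093 -0.14 ] [ 0.038  0.092 -0.13 ]
-0.13 720 [-0.034 -0.087 -0.13 ] [ 0.04   0.084 -0.12 ]
-0.12 316 [-0.033 -0.088 -0.12 ] [ 0.039  0.084 -0.11 ]
-0.11 81 [-0.008 -0.064 -0.11 ] [ 0.014  0.065 -0.1  ]
-0.1 139 [-0.009 -0.066 -0.1  ] [ 0.013  0.064 -0.09 ]
-0.09 145 [-0.007 -0.065 -0.09 ] [ 0.012  0.064 -0.08 ]
-0.08 139 [-0.009 -0.065 -0.08 ] [ 0.012  0.064 -0.07 ]
-0.07 135 [-0.008 -0.064 -0.07 ] [ 0.012  0.062 -0.06 ]
-0.06 124 [-0.007 -0.064 -0.06 ] [ 0.012  0.06  -0.05 ]
-0.05 122 [-0.007 -0.063 -0.05 ] [ 0.013  0.06  -0.04 ]
-0.04 95 [-0.008 -0.062 -0.04 ] [ 0.012  0.059 -0.03 ]
-0.03 24 [-0.007 -0.055 -0.03 ] [ 0.011  0.053 -0.025]
row [0.003 0.006 0.12 ] pos [0.563 0.197 0.018] tilt 56.0 az -0.15 yz -0.01 q [ 0.46  0.59  2.35  3.85  0.81 -1.72]
```

View pics/j1.png

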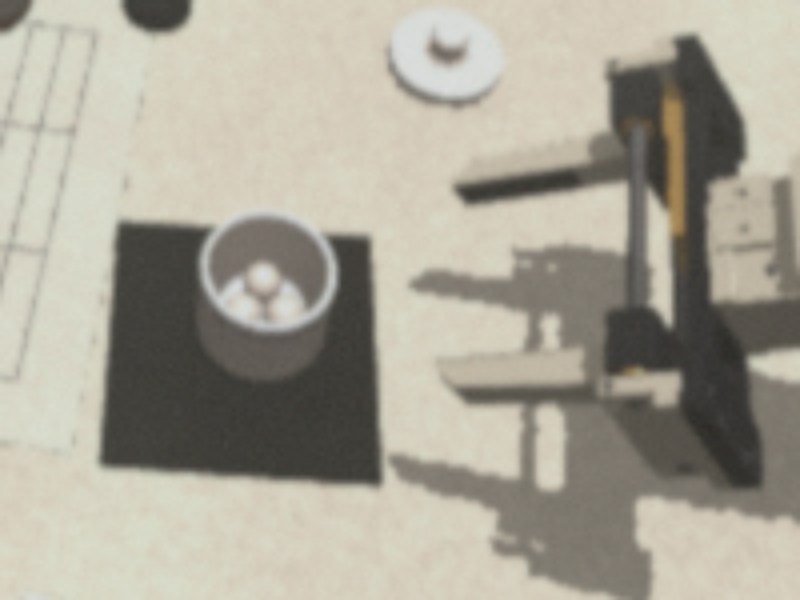

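The side view shows the tilted gripper level at right, with its fingertips at about (455,190) and (440,365), lined up with the open jar at (268,270). The three balls are visible at about (262,290). I'll advance onto the jar.

```bash
python3 -m jog '[[0.003,0.007,0.03,0,1],[0.003,0.007,0.055,0,1],[0.003,0.007,0.075,0,1],[0.003,0.007,0.09,0,1],[0.003,0.007,0.1,0,1]]'|tail -5
python3 -m jog '[[0,0,0.01,0,1],[0,0,0.015,0,1],[0,0,0.02,0,1],[0,0,0.021,0,1],[0,0,0.021,0,1]]'|tail -5
python3 - <<'E'
from plan import *
from h import rot
s=robot.state();M=rot(s); g=s['position']-.044*M[:,2]; print(s['t'],g, M.T@(np.array([.5275,.202,.042])-g),*desc(s['q']))
E
```

```text
position: [0.548, 0.1889, 0.0289]
eef_rot: [0.036, 0.88, -0.074, 0.468]
wrist_force: [-0.0, 0.2, 0.8]
gripper_width: 0.0931
finger_force: 0.0
position: [0.5617, 0.1869, 0.0163]
eef_rot: [0.037, 0.881, -0.072, 0.467]
wrist_force: [-0.5, 0.2, -0.1]
gripper_width: 0.093
finger_force: 0.0
28.8333 [0.5257637  0.19267051 0.04101694] [ 0.00091648 -0.00948942 -0.00036247] pos [0.563 0.187 0.017] tilt 55.9 az -0.16 yz -0.0 q [ 0.45  0.59  2.36  3.84  0.82 -1.72]
```

```bash
python3 -m jog '[[0.001,-0.003,0,0,1],[0.001,-0.006,0,0,1],[0.001,-0.008,0,0,1],[0.001,-0.008,0,0,1],[0.001,-0.008,0,0,1]]'|tail -5
python3 - <<'E'
from plan import *
from h import rot
s=robot.state();M=rot(s); g=s['position']-.044*M[:,2]; print(s['t'],g, M.T@(np.array([.5275,.202,.042])-g))
E
python3 -m jog '[[0,0,0,0,-1],[0,0,0,0,-1],[0,0,0,0,-1],[0,0,0,0,-1],[0,0,0,0,-1]]'|tail -5
python3 -m jog '[[0,0,0,0,-1],[0,0,0,0,-1],[0,0,0,0,-1],[0,0,0,0,-1],[0,0,0,0,-1]]'|tail -5
```

```text
position: [0.5634, 0.1953, 0.0171]
eef_rot: [0.037, 0.881, -0.071, 0.467]
wrist_force: [0.6, 0.8, -0.3]
gripper_width: 0.0928
finger_force: 0.0
29.25 [0.52743693 0.20103632 0.04181909] [ 9.64938006e-05 -9.61768967e-04 -1.76293521e-04]
position: [0.5636, 0.1948, 0.0169]
eef_rot: [0.037, 0.881, -0.071, 0.467]
wrist_force: [-0.5, 2.1, -0.1]
gripper_width: 0.0681
finger_force: 30.0
position: [0.5636, 0.1948, 0.0169]
eef_rot: [0.037, 0.881, -0.072, 0.467]
wrist_force: [0.1, 2.7, -0.8]
gripper_width: 0.0679
finger_force: 30.0
```

```bash
cat > pour.py <<'E'
from plan import *
def clear(x,a,gp,sv=(.4865,-.190)):
    M=ori(x)
    fb=np.array([(i,s*j,k) for i in(-.011,0,.013) for j in(.034,.045,.056,.065) for s in(-1,1) for k in np.linspace(-.065,.019,15)])
    bb=np.array([(i,j,k) for i in np.linspace(-.0375,.04,7) for j in np.linspace(-.096,.094,21) for k in np.linspace(-.2,-.065,14)])
    th=np.linspace(0,2*np.pi,24); e1=np.cross(a,[0,.01,1]);e1/=np.linalg.norm(e1);e2=np.cross(a,e1)
    jb=np.array([a*h+.034*(np.cos(t)*e1+np.sin(t)*e2) for h in np.linspace(-.038,.022,7) for t in th])
    out=[]
    for A in(fb@M.T,bb@M.T,jb):
        A=A+gp; rr=np.hypot(A[:,0]-sv[0],A[:,1]-sv[1]); out.append((A[:,2]-np.where(rr<.066,.04,np.where(rr<.083,.07,0))).min().round(4))
    return out
E
python3 - <<'E'
from pour import *
q=robot.state()['q'].copy(); print(robot.state()['t'],*desc(q)); M0=ori(q); qj=q
p0=pos(q,K)
q=plan([p0+[0,0,.13]],q)
q=plan([(.56,.05,.15),np.array([.5165,-.18,.18])+.044*ori(q)[:,2]],q)
tgt=np.array([.5165,-.18,.18])
M1=ori(q)
axis=lambda x: ori(x)@M0.T@np.array([0,0,1])
x=q
for i in range(5):
    x=call(x,[0,0,0],125/5,w); a=axis(x); gp=pos(x,K)-.044*ori(x)[:,2]
    print((i+1)*25,'tip',np.degrees(np.arccos(a[2])).round(1),a.round(2),gp.round(3),x[5].round(2),'clear',clear(x,a,gp),'at .108',clear(x,a,np.array([.5165,-.18,.108])))
E
```

```text
30.0833 pos [0.564 0.195 0.017] tilt 55.8 az -0.16 yz -0.0 q [ 0.46  0.59  2.34  3.87  0.81 -1.74]
row [ 0.108 -0.    -0.073] pos [0.565 0.194 0.147] tilt 55.9 az -0.16 yz -0.0 q [ 0.46  0.23  2.27  4.32  0.55 -2.31]
row [0.013 0.143 0.014] pos [0.56 0.05 0.15] tilt 55.7 az -0.17 yz 0.0 q [-0.03  0.08  2.45  3.47  0.38 -1.8 ]
row [0.017 0.188 0.019] pos [ 0.566 -0.079  0.14 ] tilt 55.9 az -0.2 yz 0.02 q [-0.52  0.1   2.5   2.55  0.47 -1.24]
row [ 0.015  0.107 -0.002] pos [ 0.552 -0.185  0.155] tilt 56.2 az -0.21 yz 0.02 q [-0.9   0.07  2.45  1.93  0.6  -0.89]
25 tip 19.3 [-0.11 -0.31  0.94] [ 0.516 -0.178  0.18 ] -0.45 clear [np.float64(0.0995), np.float64(0.0896), np.float64(0.0757)] at .108 [np.float64(0.0276), np.float64(0.0177), np.float64(0.0038)]
50 tip 39.6 [-0.29 -0.57  0.77] [ 0.516 -0.178  0.18 ] -0.02 clear [np.float64(0.0829), np.float64(0.067), np.float64(0.0778)] at .108 [np.float64(0.011), np.float64(-0.0049), np.float64(0.0059)]
75 tip 59.3 [-0.49 -0.7   0.51] [ 0.516 -0.178  0.18 ] 0.42 clear [np.float64(0.075), np.float64(0.0654), np.float64(0.079)] at .108 [np.float64(0.0031), np.float64(-0.0065), np.float64(0.0071)]
100 tip 77.7 [-0.69 -0.69  0.21] [ 0.516 -0.178  0.18 ] 0.86 clear [np.float64(0.0743), np.float64(0.064), np.float64(0.0748)] at .108 [np.float64(0.0024), np.float64(-0.0079), np.float64(0.0029)]
125 tip 93.7 [-0.85 -0.52 -0.06] [ 0.516 -0.178  0.18 ] 1.29 clear [np.float64(0.0783), np.float64(0.0758), np.float64(0.0785)] at .108 [np.float64(0.0064), np.float64(0.0039), np.float64(0.0066)]
```

```bash
python3 -m jog '[[0.008,0,-0.006,0,-1],[0.025,0,-0.017,0,-1],[0.042,0,-0.028,0,-1],[0.06,0,-0.04,0,-1],[0.083,0,-0.056,0,-1]]'|tail -5
python3 -m jog '[[0.01,0.035,0.014,0,-1],[0.01,0.07,0.014,0,-1],[0.01,0.1,0.014,0,-1],[0.02,0.12,0.01,0,-1],[0.03,0.14,0.0,0,-1]]'|tail -5
python3 - <<'E'
from pour import *
s=robot.state(); q=s['q'].copy(); print(s['t'],*desc(q))
q=plan([np.array([.5165,-.18,.18])+.044*ori(q)[:,2]],q)
E
```

```text
position: [0.5615, 0.1936, 0.1144]
eef_rot: [0.037, 0.882, -0.072, 0.464]
wrist_force: [1.3, -0.6, -5.4]
gripper_width: 0.0678
finger_force: 30.0
position: [0.5551, 0.0519, 0.1381]
eef_rot: [0.037, 0.883, -0.072, 0.463]
wrist_force: [1.8, 0.3, -3.7]
gripper_width: 0.0678
finger_force: 30.0
30.9167 pos [0.556 0.052 0.138] tilt 55.4 az -0.16 yz -0.0 q [-0.03  0.11  2.47  3.42  0.41 -1.75]
row [0.027 0.187 0.016] pos [ 0.564 -0.083  0.135] tilt 55.6 az -0.2 yz 0.01 q [-0.55  0.11  2.5   2.5   0.49 -1.21]
row [ 0.019  0.104 -0.004] pos [ 0.552 -0.186  0.155] tilt 55.9 az -0.2 yz 0.02 q [-0.91  0.07  2.44  1.9   0.6  -0.86]
```

```bash
python3 -m jog '[[0.035,0.035,0,0,-1],[0.035,0.07,0.01,0,-1],[0.035,0.11,0.01,0,-1],[0.035,0.15,0.01,0,-1],[0.035,0.187,0.01,0,-1]]'|tail -5
python3 - <<'E'
from pour import *
s=robot.state(); q=s['q'].copy(); print(s['t'],*desc(q))
q=plan([np.array([.5165,-.18,.18])+.044*ori(q)[:,2]],q)
E
```

```text
position: [0.5696, -0.0435, 0.1664]
eef_rot: [0.038, 0.879, -0.072, 0.47]
wrist_force: [0.5, 0.8, -4.1]
gripper_width: 0.0681
finger_force: 30.0
31.3333 pos [ 0.57  -0.044  0.167] tilt 56.2 az -0.16 yz -0.0 q [-0.43  0.01  2.46  2.5   0.37 -1.11]
row [-0.006  0.143  0.011] pos [ 0.553 -0.186  0.155] tilt 56.4 az -0.17 yz 0.0 q [-0.95  0.08  2.44  1.84  0.66 -0.84]
```

Next: reach the sieve, then twist 100° at height.

```bash
python3 -m jog '[[-0.006,0.035,0.011,0,-1],[-0.006,0.07,0.011,0,-1],[-0.006,0.105,0.011,0,-1],[-0.006,0.13,0.011,0,-1],[-0.006,0.143,0.011,0,-1]]'|tail -5
python3 -m jog '[[0,0,0,0.15,-1],[0,0,0,0.3,-1],[0,0,0,0.45,-1],[0,0,0,0.6,-1],[0,0,0,0.75,-1]]'|grep pos
python3 -m jog '[[0,0,0,0.15,-1],[0,0,0,0.3,-1],[0,0,0,0.45,-1],[0,0,0,0.6,-1],[0,0,0,0.75,-1]]'|grep pos
python3 -m jog '[[0,0,0,0.15,-1],[0,0,0,0.3,-1],[0,0,0,0.45,-1],[0,0,0,0.6,-1],[0,0,0,0.7,-1]]'
python3 - <<'E'
from pour import *
s=robot.state(); q=s['q'].copy(); print(s['t'],*desc(q))
M0=tool(-.16,np.radians(55.8)); gp=pos(q,K)-.044*ori(q)[:,2]; a=ori(q)@M0.T@np.array([0,0,1]); print('tip',np.degrees(np.arccos(a[2])),a,gp,clear(q,a,gp))
tg=np.array([.5165,-.18,.121]); print(clear(q,a,tg)); d=ori(q).T@(tg-gp); print(d.round(3))
x=call(q,d,0,w); c=ori(x).T@(np.array([.5165,-.18,.111])-(pos(x,K)-.044*ori(x)[:,2])); print('next',c.round(4))
for tw in(24,27,30,33):
    y=x
    for k in range(2): y=call(y,c/2,tw/2,w)
    a=ori(y)@M0.T@np.array([0,0,1]); g=pos(y,K)-.044*ori(y)[:,2]; print(tw,np.degrees(np.arccos(a[2])).round(1),g.round(3),clear(y,a,g),'mouth',(g+.022*a).round(3),a.round(2))
E
```

```text
position: [0.5526, -0.1889, 0.1558]
eef_rot: [0.039, 0.879, -0.074, 0.47]
wrist_force: [0.1, -1.1, -4.9]
gripper_width: 0.0681
finger_force: 30.0
position: [0.553, -0.1844, 0.1554]
position: [0.5531, -0.1842, 0.1554]
t: 33.0
position: [0.5531, -0.1842, 0.1554]
eef_rot: [0.334, -0.514, 0.716, -0.333]
wrist_force: [-0.8, 1.6, -4.8]
gripper_width: 0.068
finger_force: 30.0
33.0 pos [ 0.554 -0.184  0.156] tilt 56.3 az -0.16 yz -0.82 q [-0.95  0.08  2.44  1.83  0.65  0.9 ]
tip 78.5623993115034 [-0.66686478 -0.71830929  0.19830061] [ 0.51751472 -0.17828295  0.18014482] [np.float64(0.0745), np.float64(0.0636), np.float64(0.0713)]
[np.float64(0.0153), np.float64(0.0044), np.float64(0.0164)]
[0.01  0.049 0.032]
next [0.0013 0.0083 0.0056]
24 93.8 [ 0.517 -0.179  0.111] [np.float64(0.0095), np.float64(0.0005), np.float64(0.0098)] mouth [ 0.499 -0.192  0.11 ] [-0.82 -0.57 -0.07]
27 95.5 [ 0.517 -0.179  0.111] [np.float64(0.0107), np.float64(0.0075), np.float64(0.011)] mouth [ 0.498 -0.191  0.109] [-0.84 -0.54 -0.1 ]
30 97.1 [ 0.517 -0.179  0.111] [np.float64(-0.0053), np.float64(0.0082), np.float64(0.0122)] mouth [ 0.498 -0.19   0.108] [-0.85 -0.51 -0.12]
33 98.7 [ 0.517 -0.179  0.111] [np.float64(-0.003), np.float64(0.009), np.float64(0.0134)] mouth [ 0.498 -0.189  0.108] [-0.86 -0.48 -0.15]
```

```bash
python3 -m jog '[[0.002,0.01,0.007,0,-1],[0.004,0.02,0.014,0,-1],[0.006,0.032,0.021,0,-1],[0.008,0.042,0.027,0,-1],[0.01,0.049,0.032,0,-1]]'|tail -5
python3 -m jog '[[0,0,0,0.05,-1],[0,0.001,0.001,0.12,-1],[0.001,0.003,0.002,0.2,-1],[0.001,0.004,0.003,0.26,-1],[0.001,0.005,0.003,0.31,-1]]'|tail -5
python3 -m jog '[[0,0,0,0.05,-1],[0,0.001,0.001,0.12,-1],[0,0.002,0.001,0.2,-1],[0,0.003,0.002,0.26,-1],[0,0.003,0.002,0.3,-1]]'|tail -5
python3 - <<'E'
from pour import *
s=robot.state(); q=s['q'].copy(); print(s['t'],*desc(q))
M0=tool(-.16,np.radians(55.8)); gp=pos(q,K)-.044*ori(q)[:,2]; a=ori(q)@M0.T@np.array([0,0,1]); print('tip',np.degrees(np.arccos(a[2])),a,gp,clear(q,a,gp))
E
python3 -m jog '[[0,0,0,0,-1],[0,0,0,0,-1],[0,0,0,0,-1],[0,0,0,0,-1],[0,0,0,0,-1]]'|tail -5
python3 -c "
from h import *
S=grab('side');T=grab('top')
def cr(im,r):
    u,v=map(int,proj(im,[.4865,-.19,.06])); return cv2.resize(im['pixels'][v-r:v+r,u-r:u+r],(400,400),interpolation=2)
cv2.imwrite('pics/pour.png',np.hstack([cr(S,45),cr(T,45)]))"
```

```text
position: [0.5515, -0.1861, 0.0952]
eef_rot: [0.333, -0.516, 0.715, -0.333]
wrist_force: [0.1, 0.5, -4.8]
gripper_width: 0.0677
finger_force: 30.0
position: [0.5516, -0.1866, 0.0902]
eef_rot: [0.372, -0.424, 0.773, -0.29]
wrist_force: [-0.7, -0.7, -5.0]
gripper_width: 0.0679
finger_force: 30.0
position: [0.552, -0.1854, 0.0869]
eef_rot: [0.403, -0.331, 0.817, -0.245]
wrist_force: [0.3, -0.4, -3.7]
gripper_width: 0.0681
finger_force: 30.0
34.25 pos [ 0.553 -0.185  0.087] tilt 56.3 az -0.16 yz -0.67 q [-0.95  0.33  2.51  2.15  0.79  0.95]
tip 95.72540104523924 [-0.83874446 -0.53530879 -0.09976088] [ 0.51647239 -0.17961997  0.11164799] [np.float64(0.0113), np.float64(0.0078), np.float64(0.0117)]
position: [0.553, -0.186, 0.0883]
eef_rot: [0.404, -0.332, 0.816, -0.246]
wrist_force: [-0.3, -0.4, -3.9]
gripper_width: 0.0679
finger_force: 30.0
```

View pics/pour.png

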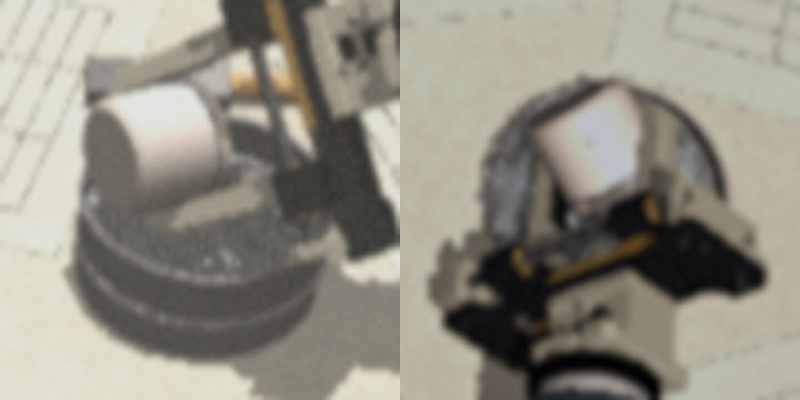

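The picture shows the jar lying on its side low over the sieve, mouth towards the mesh centre. It hides the balls. I'll hold, then turn back and look.

```bash
python3 -m jog '[[0,0,0,0,-1],[0,0,0,0,-1],[0,0,0,0,-1],[0,0,0,0,-1],[0,0,0,0,-1]]'|grep force
python3 -m jog '[[0,0,0,0,-1],[0,0,0,0,-1],[0,0,0,0,-1],[0,0,0,0,-1],[0,0,0,0,-1]]'|grep force
python3 -m jog '[[0,0,0,0,-1],[0,0,0,0,-1],[0,0,0,0,-1],[0,0,0,0,-1],[0,0,0,0,-1]]'|grep force
python3 - <<'E'
from pour import *
s=robot.state(); q=s['q'].copy(); print(s['t'])
gp=pos(q,K)-.044*ori(q)[:,2]
d=ori(q).T@[0,0,.07]; print('up',d.round(3))
from h import *
for n in('side','top'):
    S=grab(n); z=S['z_map']; v,u=np.mgrid[0:400,0:640]
    C=np.stack([(u-S['cx'])/S['fx']*z,(v-S['cy'])/S['fy']*z,z],-1)@S['R'].T+S['xyz']
    g=S['pixels'].astype(float); m=(np.hypot(C[...,0]-.4865,C[...,1]+.19)<.07)&(C[...,2]>.044)&(C[...,2]<.066)&(g.min(-1)>110)
    k,l,st,c=cv2.connectedComponentsWithStats(m.astype(np.uint8))
    for i in range(1,k):
        if st[i,4]>8: print(n,st[i,4],c[i].round(1),C[l==i].mean(0).round(3))
E
```

```text
wrist_force: [-0.8, 0.6, -3.7]
finger_force: 30.0
wrist_force: [-0.1, 0.4, -4.2]
finger_force: 30.0
wrist_force: [0.3, -0.5, -4.3]
finger_force: 30.0
36.0167
up [-0.035 -0.047 -0.039]
side 9 [382.2 147.6] [ 0.457 -0.22   0.061]
```

```bash
python3 -m jog '[[-0.005,-0.007,-0.006,0,-1],[-0.012,-0.016,-0.013,0,-1],[-0.02,-0.027,-0.022,0,-1],[-0.028,-0.037,-0.03,0,-1],[-0.035,-0.047,-0.039,0,-1]]'|tail -5
python3 - <<'E'
from h import *
print(robot.state()['t'])
for n in('side','top'):
    S=grab(n); z=S['z_map']; v,u=np.mgrid[0:400,0:640]
    C=np.stack([(u-S['cx'])/S['fx']*z,(v-S['cy'])/S['fy']*z,z],-1)@S['R'].T+S['xyz']
    m=(np.hypot(C[...,0]-.4865,C[...,1]+.19)<.066)&(C[...,2]>.046)&(C[...,2]<.066)
    k,l,st,c=cv2.connectedComponentsWithStats(m.astype(np.uint8))
    for i in range(1,k):
        if st[i,4]>8: print(n,st[i,4],c[i].round(1),C[l==i].mean(0).round(3),np.ptp(C[l==i],0).round(3),S['pixels'][l==i].mean(0).round())
E
```

```text
position: [0.5527, -0.1853, 0.1593]
eef_rot: [0.404, -0.332, 0.816, -0.246]
wrist_force: [0.0, 1.2, -4.1]
gripper_width: 0.068
finger_force: 30.0
36.5333
side 42 [382.1 149.8] [ 0.457 -0.217  0.056] [0.017 0.016 0.015] [110. 117. 124.]
side 34 [390.9 150.1] [ 0.433 -0.217  0.056] [0.014 0.015 0.014] [157. 165. 170.]
side 43 [370.1 157.3] [ 0.49  -0.182  0.057] [0.016 0.019 0.014] [109. 116. 122.]
```

Three balls lie on the mesh, at (0.457,-0.217), (0.433,-0.217) and (0.490,-0.182). Turning the jar back.

```bash
python3 -m jog '[[0,0,0,-0.14,-1],[0,0,0,-0.28,-1],[0,0,0,-0.42,-1],[0,0,0,-0.56,-1],[0,0,0,-0.7,-1]]'|grep pos
python3 -m jog '[[0,0,0,-0.15,-1],[0,0,0,-0.3,-1],[0,0,0,-0.45,-1],[0,0,0,-0.6,-1],[0,0,0,-0.72,-1]]'|grep pos
python3 -m jog '[[0,0,0,-0.15,-1],[0,0,0,-0.3,-1],[0,0,0,-0.45,-1],[0,0,0,-0.6,-1],[0,0,0,-0.72,-1]]'|grep pos
python3 -m jog '[[0,0,0,-0.15,-1],[0,0,0,-0.3,-1],[0,0,0,-0.45,-1],[0,0,0,-0.6,-1],[0,0,0,-0.67,-1]]'|tail -5
python3 - <<'E'
from pour import *
s=robot.state(); q=s['q'].copy(); print(s['t'],*desc(q))
q=plan([(.57,-.044,.167),(.557,.06,.145),(.572,.205,.11)],q)
E
```

```text
position: [0.5525, -0.1852, 0.1575]
position: [0.5525, -0.1852, 0.1574]
position: [0.5525, -0.1852, 0.1574]
position: [0.5525, -0.1852, 0.1574]
eef_rot: [0.039, 0.879, -0.069, 0.471]
wrist_force: [0.1, 0.2, -5.1]
gripper_width: 0.0677
finger_force: 30.0
38.3 pos [ 0.553 -0.185  0.158] tilt 56.4 az -0.16 yz 0.0 q [-0.95  0.08  2.44  1.82  0.66 -0.83]
row [ 0.005 -0.142 -0.01 ] pos [ 0.57  -0.044  0.167] tilt 56.4 az -0.16 yz 0.0 q [-0.43  0.01  2.47  2.48  0.38 -1.1 ]
row [-0.034 -0.101 -0.012] pos [0.557 0.06  0.145] tilt 56.2 az -0.13 yz -0.01 q [-0.04  0.1   2.47  3.34  0.42 -1.68]
row [-0.033 -0.145  0.016] pos [0.572 0.205 0.11 ] tilt 56.3 az -0.12 yz -0.01 q [ 0.45  0.33  2.3   4.08  0.6  -2.05]
```

```bash
python3 -m jog '[[0.005,-0.03,-0.01,0,-1],[0.005,-0.065,-0.01,0,-1],[0.005,-0.1,-0.01,0,-1],[0.005,-0.125,-0.01,0,-1],[0.005,-0.142,-0.01,0,-1]]'|grep pos
python3 -m jog '[[-0.007,-0.02,-0.002,0,-1],[-0.014,-0.04,-0.005,0,-1],[-0.02,-0.06,-0.007,0,-1],[-0.027,-0.08,-0.01,0,-1],[-0.034,-0.101,-0.012,0,-1]]'|grep pos
python3 - <<'E'
from pour import *
s=robot.state(); q=s['q'].copy(); print(s['t'],*desc(q))
q=plan([(.572,.205,.09)],q)
E
```

```text
position: [0.5685, -0.0419, 0.1662]
position: [0.5587, 0.0508, 0.1475]
39.1333 pos [0.559 0.051 0.148] tilt 56.4 az -0.16 yz -0.0 q [-0.03  0.1   2.47  3.41  0.42 -1.75]
row [-0.055 -0.154  0.022] pos [0.572 0.205 0.09 ] tilt 56.4 az -0.16 yz -0.0 q [ 0.48  0.4   2.29  4.09  0.66 -2.01]
```

```bash
python3 -m jog '[[-0.01,-0.035,0.005,0,-1],[-0.02,-0.07,0.01,0,-1],[-0.035,-0.105,0.015,0,-1],[-0.045,-0.135,0.02,0,-1],[-0.055,-0.154,0.022,0,-1]]'|grep pos
python3 -m jog '[[0,0,0,0,-1],[0,0,0,0,-1],[0,0,0,0,-1],[0,0,0,0,-1],[0,0,0,0,-1]]'
python3 - <<'E'
from h import *
goto([.572,.205,.030]); goto([.572,.205,.019]);goto([.572,.205,.0165])
E
```

```text
position: [0.5721, 0.2075, 0.0886]
t: 39.97
position: [0.5733, 0.2031, 0.0925]
eef_rot: [0.038, 0.877, -0.072, 0.473]
wrist_force: [-0.2, 0.5, -5.0]
gripper_width: 0.0682
finger_force: 30.0
t 39.97 pos [0.5733 0.2031 0.0925] tilt 56.6 x [ 0.54 -0.09  0.84] y [-0.16 -0.99 -0.  ] z [ 0.82 -0.13 -0.55] q [ 0.48  0.39  2.29  4.1   0.66 -2.02]
shift [-0.0531 -0.0015  0.0331]
t 39.97 pos [0.5733 0.2031 0.0925] tilt 56.6 x [ 0.54 -0.09  0.84] y [-0.16 -0.99 -0.  ] z [ 0.82 -0.13 -0.55] q [ 0.48  0.39  2.29  4.1   0.66 -2.02]
shift [-0.0623 -0.0015  0.0391]
t 39.97 pos [0.5733 0.2031 0.0925] tilt 56.6 x [ 0.54 -0.09  0.84] y [-0.16 -0.99 -0.  ] z [ 0.82 -0.13 -0.55] q [ 0.48  0.39  2.29  4.1   0.66 -2.02]
shift [-0.0644 -0.0015  0.0405]
```

```bash
python3 -m jog '[[-0.013,0,0.008,0,-1],[-0.028,0,0.017,0,-1],[-0.04,0,0.025,0,-1],[-0.048,0,0.03,0,-1],[-0.053,-0.001,0.033,0,-1]]'|grep pos
python3 -m jog '[[-0.001,0,0.001,0,-1],[-0.003,0,0.002,0,-1],[-0.005,0,0.003,0,-1],[-0.006,0,0.004,0,-1],[-0.007,0,0.005,0,-1]]'
python3 - <<'E'
from h import *
goto([.572,.205,.0165])
E
```

```text
position: [0.5719, 0.2047, 0.0292]
t: 40.8
position: [0.5726, 0.2064, 0.0219]
eef_rot: [0.037, 0.877, -0.071, 0.473]
wrist_force: [-0.3, 0.3, -4.0]
gripper_width: 0.0677
finger_force: 30.0
t 40.8 pos [0.5726 0.2064 0.0219] tilt 56.7 x [ 0.54 -0.09  0.84] y [-0.16 -0.99 -0.  ] z [ 0.83 -0.13 -0.55] q [ 0.49  0.59  2.31  3.91  0.81 -1.77]
shift [-0.0048  0.0015  0.0027]
```

```bash
python3 -m jog '[[-0.0007,0,0.0004,0,-1],[-0.0014,0,0.0008,0,-1],[-0.002,0,0.0012,0,-1],[-0.0026,0,0.0016,0,-1],[-0.0032,0,0.002,0,-1]]'|tail -5
python3 -m jog '[[-0.0004,0,0.0003,0,-1],[-0.0008,0,0.0005,0,-1],[-0.0012,0,0.0007,0,-1],[-0.0016,0,0.001,0,-1],[-0.0016,0,0.001,0,-1]]'|tail -5
```

```text
position: [0.5724, 0.2064, 0.0177]
eef_rot: [0.037, 0.877, -0.071, 0.473]
wrist_force: [-0.3, 0.2, -2.9]
gripper_width: 0.0678
finger_force: 30.0
position: [0.5729, 0.2064, 0.0175]
eef_rot: [0.037, 0.876, -0.071, 0.475]
wrist_force: [-4.8, -0.2, 6.2]
gripper_width: 0.068
finger_force: 30.0
```

```bash
python3 -m jog '[[0,0,0,0,1],[0,0,0,0,1],[0,0,0,0,1],[0,0,0,0,1],[0,0,0,0,1]]'|tail -5
python3 -m jog '[[0,0,-0.01,0,1],[0,0,-0.03,0,1],[0,0,-0.06,0,1],[0,0,-0.09,0,1],[0,0,-0.12,0,1]]'|tail -5
python3 -m jog '[[0,0,-0.02,0,1],[0,0,-0.04,0,1],[0,0,-0.04,0,1],[0,0,-0.04,0,1],[0,0,-0.04,0,1]]'|tail -5
python3 - <<'E'
from h import *
s=robot.state(); print(s['t'])
O=[]
for n in('side','top'):
    S=grab(n); z=S['z_map']; v,u=np.mgrid[0:400,0:640]
    C=np.stack([(u-S['cx'])/S['fx']*z,(v-S['cy'])/S['fy']*z,z],-1)@S['R'].T+S['xyz']
    for lab,c,r,z0,z1 in[('jarlip',(.536,.212),.06,.057,.07),('sieverim',(.4865,-.19),.1,.062,.08),('lid flange',(.418,.018),.05,.006,.016),('lid grip',(.418,.018),.05,.02,.035),('cap',(.592,-.01),.05,.01,.03)]:
        p=C[(np.hypot(C[...,0]-c[0],C[...,1]-c[1])<r)&(C[...,2]>z0)&(C[...,2]<z1)&(z>0)]
        if len(p): print(n,lab,len(p),((p.min(0)+p.max(0))/2).round(4),np.ptp(p,0).round(3))
    m=(np.hypot(C[...,0]-.4865,C[...,1]+.19)<.068)&(C[...,2]>.046)&(C[...,2]<.066)
    k,l,st,cc=cv2.connectedComponentsWithStats(m.astype(np.uint8))
    for i in range(1,k):
        if st[i,4]>8: print(n,'ball',st[i,4],C[l==i].mean(0).round(3))
    O.append(cv2.resize(S['pixels'][(90 if n=='side' else 120):(330 if n=='side' else 290),220:440],(400,436 if n=='side' else 309)))
cv2.imwrite('pics/end.png',np.hstack([O[0],cv2.copyMakeBorder(O[1],0,127,0,0,0)]))
E
```

```text
position: [0.5723, 0.2064, 0.0157]
eef_rot: [0.037, 0.877, -0.071, 0.473]
wrist_force: [0.1, -0.0, 0.7]
gripper_width: 0.0918
finger_force: 0.0
position: [0.4714, 0.2215, 0.0818]
eef_rot: [0.037, 0.878, -0.071, 0.472]
wrist_force: [0.0, 1.2, 0.4]
gripper_width: 0.0929
finger_force: 0.0
position: [0.4425, 0.224, 0.1002]
eef_rot: [0.034, 0.877, -0.07, 0.475]
wrist_force: [-0.1, -0.0, -0.7]
gripper_width: 0.0928
finger_force: 0.0
42.8833
side jarlip 339 [0.5351 0.2136 0.0633] [0.067 0.068 0.013]
side sieverim 386 [ 0.4853 -0.1915  0.0683] [0.151 0.155 0.013]
side lid flange 455 [0.4176 0.019  0.0111] [0.067 0.068 0.01 ]
side lid grip 64 [0.4179 0.0185 0.0275] [0.019 0.02  0.013]
side cap 213 [ 0.5918 -0.0099  0.0164] [0.04  0.042 0.013]
side ball 42 [ 0.457 -0.217  0.056]
side ball 39 [ 0.432 -0.217  0.057]
side ball 44 [ 0.49  -0.183  0.056]
top jarlip 140 [0.5348 0.2121 0.0635] [0.065 0.065 0.012]
top sieverim 216 [ 0.4865 -0.1904  0.069 ] [0.149 0.151 0.014]
top lid flange 366 [0.4106 0.0188 0.011 ] [0.079 0.065 0.01 ]
top lid grip 44 [0.4176 0.0186 0.0284] [0.02  0.018 0.009]
top cap 162 [ 0.5923 -0.0043  0.017 ] [0.042 0.054 0.013]
top ball 39 [ 0.49  -0.187  0.057]
top ball 40 [ 0.457 -0.22   0.057]
top ball 32 [ 0.433 -0.219  0.057]
```

View pics/end.png

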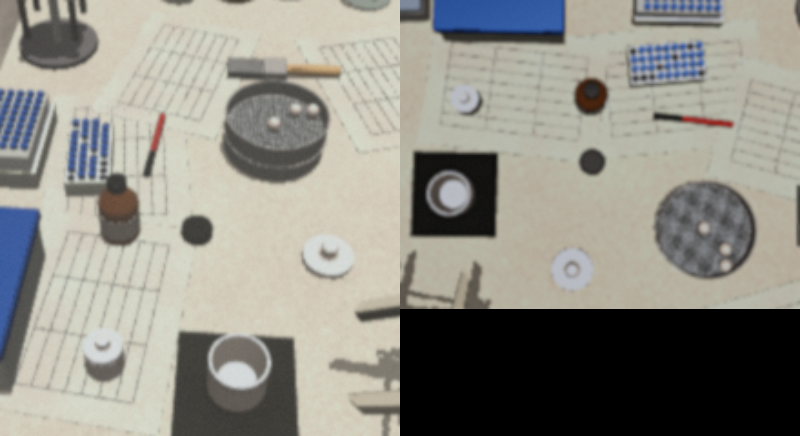

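The jar is empty and upright mid-mat (left view 238,370), and the three balls are on the mesh at about (275,122), (296,108) and (313,108). The lid is flat at (328,255), and the sieve and the rest are where they were.

```bash
python3 -c "
from station import robot
print(robot.job_done())"
```

```text
the job is handed in; nothing more can be done
None
```

I handed the job in at about 43 s: the lid lies flat on the bench grip up, all three balls are on the mesh, the empty jar stands upright near the middle of its mat, and the sieve and other things on the bench have not visibly moved.

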